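# Unstack the gear set into its inspection nests

### The arm

A 6-joint arm with a two-finger parallel gripper is mounted at the origin on the work surface. World frame = base frame: x ahead of the robot, y to its left, z up, the work surface at z = 0. Lengths are in m, angles in rad, forces in N, time in s.
With the tool pointing down it reaches from about 0.225 to 0.875 m from the base axis. Payload 3.4 kg.
Tool frame: the origin (TCP) lies at the very end of the fingers, on their centre line; the grasp point (between the pads) lies 19 mm behind it; z points along the fingers, y is the direction in which the jaws open and shut (so a half turn about z gives the same grasp; the last joint's range is limited). The gripper opens to 85 mm and grips with 20 to 120 N. Pads are 22 mm wide; open, the fingers measure 114 mm over their backs; the gripper's body (76 mm by 85 mm) begins 54 mm behind the grasp point. The pads swing forward as they close: fully open they stand 13 mm farther back than shut.
Start: joints at [-0.121, 0.276, 1.505, -0, 1.361, -0.121], TCP at [0.575, -0, 0.207] pointing down, gripper open.
Joint ranges: [-2.89, 2.89], [-0.75, 2.08], [0.22, 2.7], [-1.18, 4.32], [0.11, 2.71], [-2.7, 2.7]. Speed limits (rad/s): [2.57, 2.57, 3.14, 3.14, 3.14, 3.14].

### API

Orientations are given as a unit quaternion [w, x, y, z].
In Python, from rig import get_state, get_image, calibration, sign_off gives the robot as it stands. The module is installed in compiled form; this text tells all that it offers.
- The arm moves only by the tool drive_tool, never from a script. Its argument "targets" is one flat list of numbers, 7 for each row, row after row: the turn, a rotation vector about the tool's x, y, z in degrees, then the shift along the tool's x, y, z in mm, then the opening, from 0 (shut) to 1 (fully open). In form: [wx, wy, wz, tx, ty, tz, fingers, wx, wy, wz, tx, ty, tz, fingers, ...]. A call has 1 to 12 rows; each row shifts and turns the commanded pose from where the row before left it, along the tool's axes as they then stand; what a row does not reach is not made up. A row lasts 1/8 s, in which the tool goes at most 62.5 mm and 10.7 degrees, less where a joint would pass 70% of its speed; a pose out of reach is approached as far as the arm can. A call is refused whole if a number of a shift passes 62.5 or a number of a turn 10.7, either way. A call with a gripper value outside its range is refused whole. The fingers move at their own pace and stop on an object; "grip_force" is the grip in N (left out, the last holds). Time passes only in rows, so rows that do not move let the fingers close. It gives the time, the measured TCP pose, the force and the opening at its end, in the units of the state.
- get_state(): the state, without advancing time (a new reading comes with each control period).
- get_image(name): name is "scene" or "side" or "wrist"; returns the picture (384x512x3 uint8, red, green, blue); there is no depth.
- calibration(name): a dict with "mtx" (3x3 intrinsics, pixels), "world_to_cam" (4x4, takes a point from world to camera coordinates); the wrist camera has in their place "hand_eye" (4x4, takes a point from camera to tool coordinates, whose origin is the TCP and whose axes are the flange's). Camera axes: x right, y down, z forward; pixel columns grow to the right and rows downward; lengths in m; the calibration is good to about 2 mm. A picture is of the moment at which its call begins: read the wrist's pose just before it. calibration takes no time and is no camera call.
- sign_off(): hands the job in, once; it reports no verdict.
The state is a dict: "clock": time; "qpos": joint angles; "qd": joint speeds; "effort": joint torques, N m; "position": TCP position; "ee_rot": TCP orientation; "contact_force": force on the tool from outside, world axes, zero at the start; "moment": the same for the moment, N m; "width": finger opening in m.
Only numpy, scipy, OpenCV 4.12 (cv2) and the standard library are available. Lean on these libraries where they do the work, as an engineer would, in place of code of your own. Each camera call takes 0.05 s, during which the arm holds its last target.

### The job

Take the stack of gearbox parts apart from the top down, one part at a time, and put each part in the black-rimmed nest made for it: the sleeve in the smallest round nest, the small gear in the middle-sized round nest, the large gear in the largest round nest and the square plate in the square nest. Each must end lying flat inside its recess, the sleeve standing upright. Set the parts down gently, do not drop them, and leave the dial gauge where it lies.

Things in the scene. Friction and masses are not known exactly. Their poses are not given: they have to be found in the camera images.
- sleeve: Plain bright steel sleeve (short tube), top of the stack at the start, standing upright: outside diameter 22 mm, 28 mm tall, about 60 g, 12 mm bore. Origin: centre of its underside; z is its axis, up.
- small_gear: Small steel gear lying flat under the sleeve: 39 mm over the teeth, 16 mm thick, about 120 g. Origin: centre of its underside; z is its axis, up. Can be gripped at any yaw.
- large_gear: Large steel gear lying flat under the small gear: 56 mm over the teeth, 16 mm thick, about 260 g. Origin: centre of its underside; z is its axis, up. Can be gripped at any yaw.
- plate: Square aluminium bearing plate, bottom of the stack, flat on the table: 66 x 66 mm, 16 mm thick, about 190 g, a dark screw hole in each corner. Origin: centre of its underside; x and y run square to its sides, z up. The stacked parts lie loosely on each other with nothing joining them, centred to about 2 mm.
- sleeve_nest: Fixed black printed nest with a grey floor, a shallow round dish: recess 38 mm across inside, 46 mm outside; floor 4 mm and rim top 8 mm above the table (recess 4 mm deep). Origin: centre of its underside, on the table; z up. The smallest of the three round nests; for the sleeve.
- small_gear_nest: Fixed black printed nest with a grey floor, a shallow round dish: recess 55 mm across inside, 63 mm outside; floor 4 mm and rim top 8 mm above the table (recess 4 mm deep). Origin: centre of its underside, on the table; z up. The middle one of the three round nests; for the small gear.
- large_gear_nest: Fixed black printed nest with a grey floor, a shallow round dish: recess 72 mm across inside, 80 mm outside; floor 4 mm and rim top 8 mm above the table (recess 4 mm deep). Origin: centre of its underside, on the table; z up. The largest of the three round nests; for the large gear.
- plate_nest: Fixed black printed nest with a grey floor, a shallow square dish: recess 82 x 82 mm inside, 90 x 90 mm outside; floor 4 mm and rim top 8 mm above the table. Origin: centre of its underside, on the table; x and y run square to its sides, z up. The only square nest; for the square plate, whose sides must lie roughly along those of the recess to go in.
- dial_gauge: Loose dial indicator lying on its back, face up: black round case 54 mm across and 20 mm tall with a pale dial, a steel stem and plunger out to 64 mm along its +x and a short stub to 38 mm along -x. Origin: centre of the case's underside; z up. Not to be moved.
Things that resemble listed ones, but are neither listed nor needed, are in the scene too. Leave any blue or red look-alike of the plate alone.

How it is judged:
By the outcome, as a careful person would: the job done as asked, in the order asked, and still so for the second after the job is handed in, with the robot touching nothing.
It also fails if it takes over 112 s, if anything falls off the work surface, if the arm or the gripper's body presses on something with over 40 N, if the wrist force passes 120 N, or if a joint passes its speed limit or range.

## Working session

There is one attempt and no reset: what is moved stays moved. The work goes in short steps, Python scripts to look and compute and a tool call to move; the robot and the scene stay as the last step left them, time stands still between calls to the robot, and variables do not carry over. Pictures are saved under pics/ and viewed, and the job is handed in when it is done.

Besides the shell and the picture viewer there is one more tool, called after "Request:" as name(argument=value, ...), one argument or row to a line, values as JSON. drive_tool: Moves the arm, as the interface text tells. Its arguments: {"type":"object","properties":{"targets":{"type":"array"},"grip_force":{"type":"number"}},"required":["targets"]}

```bash
mkdir -p pics
python3 - <<'E'
from rig import *
import cv2
s=get_state()
print(s)
for n in ["scene","side","wrist"]:
    im=get_image(n); cv2.imwrite(f"pics/{n}0.png",im[:,:,::-1])
    print(n,calibration(n))
E
```

```text
{'clock': 0.0, 'qpos': array([-1.21019644e-01,  2.76602369e-01,  1.50615837e+00, -1.85855877e-05,
        1.36068259e+00, -1.20962196e-01]), 'qd': array([-0.00247331, -0.00021983, -0.00062133, -0.00100326,  0.00129315,
       -0.00219835]), 'effort': array([ 6.20495921e-04, -4.16768074e+01, -2.45808578e+01, -1.52056768e-04,
        1.11346930e-02,  1.69860516e-05]), 'position': array([5.74419763e-01, 4.67592506e-05, 2.06025488e-01]), 'ee_rot': array([-7.22897856e-04,  7.07125413e-01,  7.07087544e-01, -5.77708919e-04]), 'contact_force': array([ 1.0661179 , -0.43260419, -0.11913318]), 'moment': array([ 0.00594344, -0.05720697,  0.01963169]), 'width': 0.08576025314106096}
scene {'mtx': array([[443.74867711,   0.        , 254.01558323],
       [  0.        , 443.74867711, 194.17179458],
       [  0.        ,   0.        ,   1.        ]]), 'world_to_cam': array([[ 0.0844642 ,  0.99642435,  0.00207932, -0.0448206 ],
       [ 0.80418215, -0.06693589, -0.59060195, -0.36320819],
       [-0.58835098,  0.05155687, -0.80696035,  1.22361366],
       [ 0.        ,  0.        ,  0.        ,  1.    
[... 357 characters left out ...]
-01],
       [ 2.87682185e-01,  8.00881453e-01, -5.25193163e-01,
         5.49557751e-01],
       [ 0.00000000e+00,  0.00000000e+00,  0.00000000e+00,
         1.00000000e+00]])}
wrist {'mtx': array([[314.47316064,   0.        , 254.42543023],
       [  0.        , 314.47316064, 184.9653487 ],
       [  0.        ,   0.        ,   1.        ]]), 'hand_eye': array([[-4.84415726e-04, -9.55378817e-01, -2.95382939e-01,
         7.48160887e-02],
       [ 9.99999874e-01, -5.01101095e-04, -1.92099552e-05,
        -2.48896031e-04],
       [-1.29663930e-04, -2.95382912e-01,  9.55378940e-01,
        -1.67102855e-01],
       [ 0.00000000e+00,  0.00000000e+00,  0.00000000e+00,
         1.00000000e+00]])}
```

View pics/scene0.png

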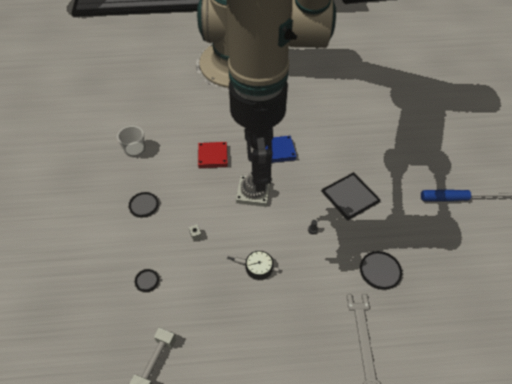

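View pics/side0.png

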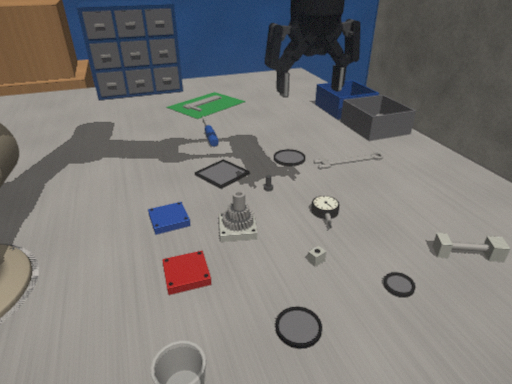

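View pics/wrist0.png

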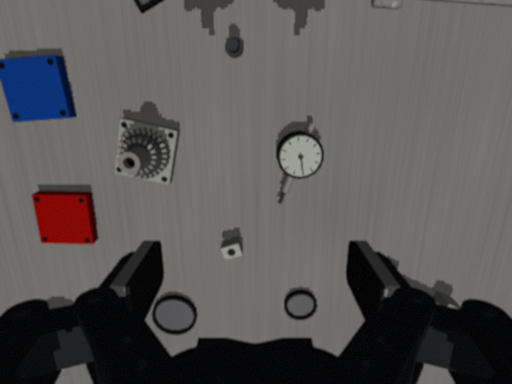

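```bash
cat > h.py <<'E'
import numpy as np, cv2
from rig import *
from scipy.spatial.transform import Rotation as R
def q2R(q): return R.from_quat([q[1],q[2],q[3],q[0]]).as_matrix()
def cam(n,st=None):
    "returns K, R_cw (cam->world), origin"
    c=calibration(n); K=c["mtx"]
    if n=="wrist":
        T=np.eye(4); T[:3,:3]=q2R(st["ee_rot"]); T[:3,3]=st["position"]; W=T@c["hand_eye"]
    else: W=np.linalg.inv(c["world_to_cam"])
    return K,W[:3,:3],W[:3,3]
def ray(C,uv):
    K,Rm,o=C; d=Rm@(np.linalg.inv(K)@np.array([uv[0],uv[1],1.])); return o,d/np.linalg.norm(d)
def plane(C,uv,z):
    o,d=ray(C,uv); return o+d*(z-o[2])/d[2]
def tri(*CU):
    A=np.zeros((3,3));b=np.zeros(3)
    for C,uv in CU:
        o,d=ray(C,uv); P=np.eye(3)-np.outer(d,d); A+=P;b+=P@o
    p=np.linalg.solve(A,b)
    e=[np.linalg.norm((np.eye(3)-np.outer(ray(C,uv)[1],ray(C,uv)[1]))@(p-ray(C,uv)[0])) for C,uv in CU]
    return p,max(e)
def proj(C,p):
    K,Rm,o=C; q=K@(Rm.T@(np.asarray(p)-o)); return q[:2]/q[2]
def save(n,im): cv2.imwrite("pics/"+n+".png",im[:,:,::-1])
E
python3 - <<'E'
import cv2,numpy as np
for n in ["scene","side","wrist"]:
    im=cv2.imread(f"pics/{n}0.png"); v=im.max(2)
    m=(v<45).astype(np.uint8)
    nn,l,s,c=cv2.connectedComponentsWithStats(m)
    print(n,[ (s[i].tolist(),c[i].round(1).tolist()) for i in range(1,nn) if s[i][4]>40])
im=cv2.imread("pics/scene0.png"); cv2.imwrite("pics/scropA.png",cv2.resize(im[130:300,110:430],None,fx=2.5,fy=2.5,interpolation=cv2.INTER_CUBIC))
im=cv2.imread("pics/side0.png"); cv2.imwrite("pics/sidecrop.png",cv2.resize(im[140:350,140:430],None,fx=2.7,fy=2.7,interpolation=cv2.INTER_CUBIC))
E
```

```text
scene [([72, 0, 126, 16, 915], [131.3, 9.5]), ([297, 0, 34, 15, 142], [315.3, 9.6]), ([342, 0, 36, 4, 82], [355.6, 0.9]), ([331, 4, 5, 31, 64], [333.1, 17.9]), ([278, 18, 19, 30, 353], [285.6, 33.2]), ([214, 46, 13, 14, 50], [218.7, 53.5]), ([230, 73, 58, 119, 3107], [259.1, 122.8]), ([322, 174, 58, 46, 240], [349.8, 200.6]), ([131, 196, 27, 21, 62], [147.7, 210.4]), ([360, 251, 42, 38, 189], [380.1, 270.9]), ([247, 269, 25, 10, 91], [259.3, 274.9]), ([136, 270, 23, 21, 86], [147.5, 280.7])]
side [([265, 0, 95, 93, 4348], [314.1, 36.2]), ([224, 170, 25, 16, 52], [237.8, 177.3]), ([276, 307, 45, 41, 338], [298.4, 330.9])]
wrist [([135, 0, 28, 13, 158], [146.7, 4.5]), ([229, 38, 11, 16, 64], [235.7, 47.4]), ([57, 57, 12, 32, 98], [62.7, 71.5]), ([66, 88, 8, 24, 59], [69.5, 98.1]), ([126, 131, 35, 29, 398], [142.6, 143.1]), ([277, 131, 44, 30, 208], [292.2, 138.9]), ([124, 158, 10, 9, 65], [128.9, 162.3]), ([0, 241, 512, 143, 37363], [256.0, 336.4]), ([285, 290, 31, 29, 275], [299.6, 302.9]), ([153, 295, 44, 39, 412], [174.6, 312.4])]
```

View pics/scropA.png

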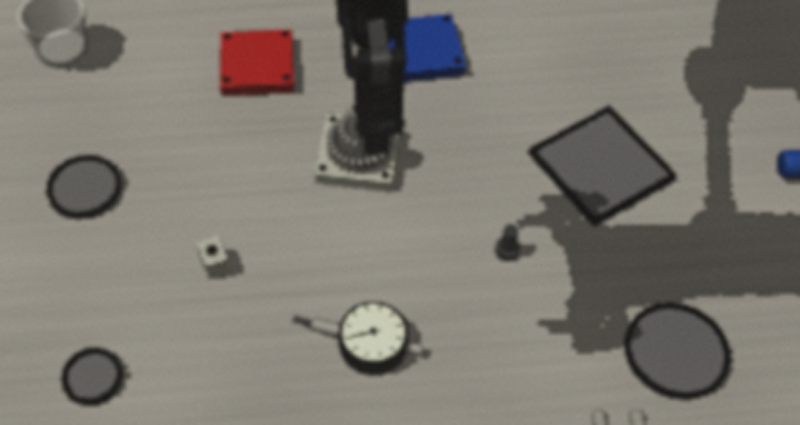

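View pics/sidecrop.png

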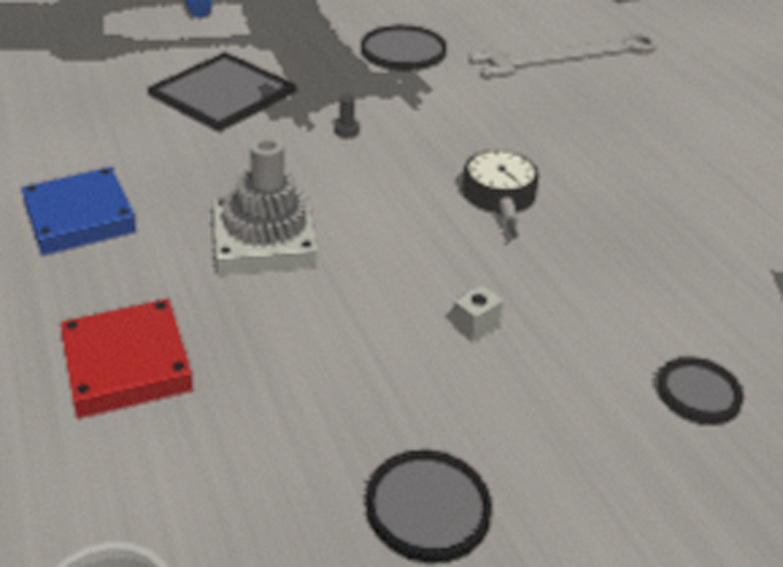

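```bash
cat > nests.py <<'E'
from h import *
S=cam("scene");D=cam("side")
win={"sleeve":((147,280),(399,284)),"small":((143,204),(299,326)),"large":((381,270),(290,157)),"plate":((350,195),(222,173))}
def seg(im,c,r=36,th=62):
    x,y=int(c[0]),int(c[1]);x0,y0=max(0,x-r),max(0,y-r)
    v=im[y0:y+r,x0:x+r].max(2)
    v4=cv2.resize(v,None,fx=4,fy=4,interpolation=cv2.INTER_CUBIC)
    m=(v4<th).astype(np.uint8)
    cs,h=cv2.findContours(m,cv2.RETR_CCOMP,cv2.CHAIN_APPROX_NONE)
    best=None
    # hole containing centre
    holes=[k for k in range(len(cs)) if h[0][k][3]>=0 and cv2.pointPolygonTest(cs[k],((x-x0)*4,(y-y0)*4),False)>=0]
    if not holes: return None
    i=max(holes,key=lambda k:cv2.contourArea(cs[k])); o=h[0][i][3]
    f=lambda c:(c.reshape(-1,2)+.5)/4-.5+[x0,y0]
    return f(cs[i]),f(cs[o])
if __name__=="__main__":
    a=cv2.imread("pics/scene0.png");b=cv2.imread("pics/side0.png")
    for n,(ca,cb) in win.items():
        for th in (50,60,68):
            A=seg(a,ca,th=th);B=seg(b,cb,th=th)
            if A is None or B is None: print(n,th,A is None,B is None);continue
            for k,nm in ((0,"in"),(1,"out")):
                pts=[]
                for X in (A,B):
                    c=X[k].astype(np.float32)
                    if n=="plate": m=cv2.moments(c.reshape(-1,1,2)); e=(m["m10"]/m["m00"],m["m01"]/m["m00"]);ax=None
                    else: e,ax,_=cv2.fitEllipse(c)
                    pts.append((e,ax))
                p,err=tri((S,pts[0][0]),(D,pts[1][0]))
                zz=0.006
                P=[plane(S,q,zz)[:2] for q in A[k]]; Q=[plane(D,q,zz)[:2] for q in B[k]]
                d=[(cv2.minEnclosingCircle(np.float32(w)*1000)[1]*2) for w in (P,Q)] if n!="plate" else [sorted(cv2.minAreaRect(np.float32(w)*1000)[1])+[cv2.minAreaRect(np.float32(w)*1000)[2]] for w in (P,Q)]
                print(n,th,nm,np.round(p*1000,1),"gap%.1f"%(err*1000),"S",np.round(plane(S,pts[0][0],zz)[:2]*1000,1),"D",np.round(plane(D,pts[1][0],zz)[:2]*1000,1),"diam",np.round(d,1).tolist())
E
python3 nests.py
```

```text
sleeve 50 False True
sleeve 60 in [ 637.7 -211.5    5.2] gap0.6 S [ 638.5 -211.8] D [ 636.8 -211.6] diam [37.9, 38.4]
sleeve 60 out [ 637.6 -211.4    3.5] gap0.3 S [ 639.1 -211.1] D [ 635.5 -212.9] diam [46.9, 49.9]
sleeve 68 in [ 637.7 -211.5    5.2] gap0.5 S [ 638.4 -211.8] D [ 636.8 -211.6] diam [37.1, 37.6]
sleeve 68 out [ 637.7 -211.3    3.4] gap0.3 S [ 639.1 -211. ] D [ 635.5 -212.9] diam [47.9, 50.6]
small 50 in [ 461.4 -228.8    4.5] gap0.2 S [ 462.7 -228.6] D [ 460.7 -229.6] diam [56.2, 55.9]
small 50 out [ 461.3 -228.8    2.6] gap0.1 S [ 463.8 -228. ] D [ 459.9 -231. ] diam [63.7, 65.1]
small 60 in [ 461.4 -228.8    4.5] gap0.2 S [ 462.7 -228.6] D [ 460.7 -229.6] diam [54.6, 55.1]
small 60 out [ 461.3 -228.6    2.6] gap0.1 S [ 463.8 -227.9] D [ 460.  -230.9] diam [65.1, 65.5]
small 68 in [ 461.4 -228.8    4.5] gap0.3 S [ 462.7 -228.7] D [ 460.7 -229.6] diam [53.4, 54.6]
small 68 out [ 461.3 -228.6    2.5] gap0.1 S [ 463.9 -227.8] D [ 460.  -230.9] diam [66.2, 66.1]
large 50 False True
large 60 False True
large 68 in [653.  233.3   4.6] gap1.1 S [654.6 231.9] D [651.5 232.4] diam [70.7, 73.3]
large 68 out [652.3 233.    2.8] gap0.7 S [654.4 231.3] D [649.5 228.5] diam [83.4, 90.0]
plate 50 False True
plate 60 in [473.1 213.3   4.7] gap0.3 S [474.4 212.6] D [472.5 211.4] diam [[81.3, 82.0, 27.4], [83.5, 83.9, 27.7]]
plate 60 out [474.6 213.1   1.8] gap0.9 S [478.5 211. ] D [472.5 207.2] diam [[92.8, 93.9, 27.5], [95.2, 96.8, 27.7]]
plate 68 in [473.  213.3   4.8] gap0.2 S [474.1 212.8] D [472.4 211.5] diam [[80.0, 80.7, 27.7], [81.8, 82.3, 27.7]]
plate 68 out [474.6 213.    1.7] gap0.9 S [478.6 211. ] D [472.5 207.1] diam [[94.1, 95.3, 27.5], [96.2, 98.5, 28.0]]
```

Run:
```python
import cv2,numpy as np
a=cv2.imread("pics/wrist0.png")[110:190,100:190]; b=cv2.imread("pics/side0.png")[180:245,205:270]
a=cv2.resize(a,(450,400),interpolation=cv2.INTER_CUBIC); b=cv2.resize(b,(400,400),interpolation=cv2.INTER_CUBIC)
cv2.imwrite("pics/stack0.png",np.hstack([a,b][:1]+[b[:,:340]]))
```

```text
(no output)
```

View pics/stack0.png

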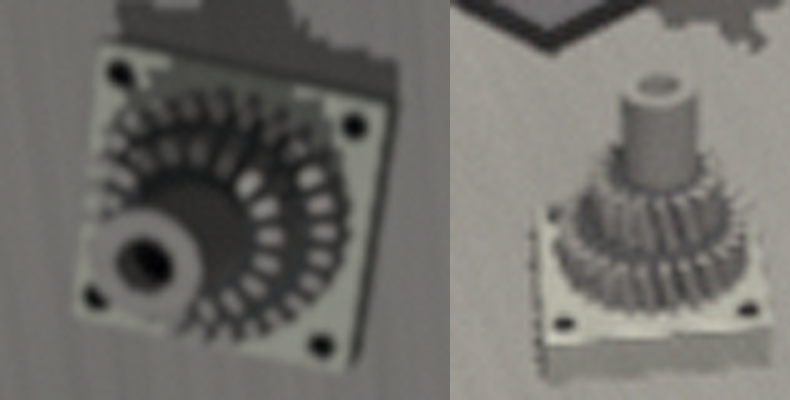

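Run:
```python
from h import *
st=get_state(); W=cam("wrist",st); D=cam("side")
f=lambda p:np.array(p)/5+[99.5+.1,109.6]
p,e=tri((W,f((146,260))),(D,(208/6.154+204.6,86/6.154+179.6))); print("sleeve top",p*1000,e*1000)
print(plane(W,f((146,260)),.076)*1000)
H=[plane(W,f(q),.016)*1000 for q in ((119,73),(353,125),(321,345),(97,297))]
C=[plane(W,f(q),.016)*1000 for q in ((103,42),(397,98),(352,370),(75,315))]
for X in (H,C):
    X=np.array(X)[:,:2]; print("centre",X.mean(0),"sides",[np.linalg.norm(X[i]-X[i-1]).round(1) for i in range(4)], "ang",[np.degrees(np.arctan2(*(X[i]-X[i-1])[::-1])).round(1) for i in range(4)])
# side holes
g=lambda p:np.array(p)/6.154+[204.6,179.6]
for q in ((115,323),(298,310)): print(plane(D,g(q),.016)*1000)
# triangulate holes: near side in side view
R1,q=st["ee_rot"],st["position"]; print(q2R(R1).round(3),q)
```

```text
sleeve top [452.30272164   6.75890018  76.03981663] 0.2950613437139982
[452.57381129   6.64220237  76.        ]
centre [446.98937879   4.09166528] sides [np.float64(53.1), np.float64(52.9), np.float64(53.2), np.float64(52.8)] ang [np.float64(77.4), np.float64(-12.7), np.float64(-102.7), np.float64(167.2)]
centre [449.18695042   4.68366828] sides [np.float64(64.7), np.float64(66.0), np.float64(65.9), np.float64(65.5)] ang [np.float64(77.0), np.float64(-10.9), np.float64(-103.4), np.float64(168.1)]
[416.12063014 -13.80352465  16.        ]
[467.25085598 -25.85828396  16.        ]
[[ 0.     1.    -0.001]
 [ 1.    -0.     0.   ]
 [ 0.    -0.001 -1.   ]] [5.74597984e-01 5.10257376e-05 2.06256680e-01]
```

Request:
drive_tool(
  targets=[0,0,0,2,-40,10,1,0,0,0,2.5,-41,15,1,0,0,0,2.2,-41,15,1,0,0,6.3,0,0,20,1,0,0,6.4,0,0,20,1,0,0,0,0,0,0,1],
  grip_force=50,
)

```text
clock: 0.9
position: [0.4515, 0.0069, 0.1257]
ee_rot: [-0.001, 0.781, 0.625, -0.001]
contact_force: [-0.5, 0.5, -0.2]
width: 0.0853
```

```bash
cat > delta.py <<'E'
from h import *
def delta(x,y,z,yaw=None):
    "mm target world -> tool-frame shift; yaw = tool y-axis world angle"
    st=get_state(); M=q2R(st["ee_rot"]); d=M.T@(np.array([x,y,z])/1000-st["position"])*1000
    ya=np.degrees(np.arctan2(M[1,1],M[0,1]))
    print("pos",st["position"].round(4)*1000,"yaw_y %.2f"%ya,"tilt",M[:,2].round(4),"shift",d.round(1),"" if yaw is None else "wz %.2f"%(ya-yaw), "q",st["qpos"].round(2),"w %.4f"%st["width"],"F",st["contact_force"].round(1),"t %.2f"%st["clock"])
E
python3 - <<'E'
from delta import *
st=get_state(); im=get_image("wrist"); save("wrist1",im); sd=get_image("side"); save("side1",sd)
W=cam("wrist",st);W0=None
print("expect",proj(W,(.4524,.0067,.076)), proj(cam("side"),(.4524,.0067,.076)))
delta(452.4,6.7,56)
cv2.imwrite("pics/c1.png",np.hstack([im[:,:,::-1],]))
cv2.imwrite("pics/s1.png",cv2.resize(sd[120:260,170:310,::-1],(560,560),interpolation=cv2.INTER_CUBIC))
E
```

```text
expect [256.1581413  195.05901419] [238.62586471 193.64729278]
pos [453.3   6.6 127.2] yaw_y -12.60 tilt [ 3.e-04 -1.e-04 -1.e+00] shift [-0.1 -0.9 71.2]  q [-0.14  0.16  1.88 -0.    1.11  0.08] w 0.0854 F [-0.2  0.5 -0.5] t 1.00
```

View pics/wrist1.png

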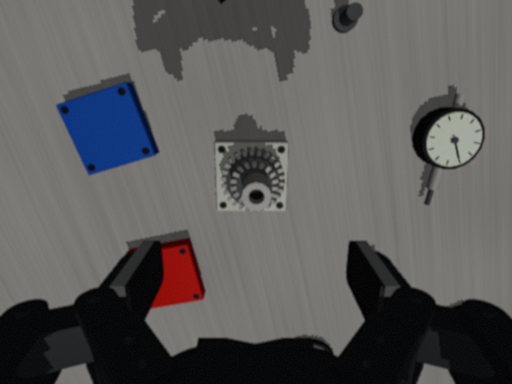

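View pics/s1.png

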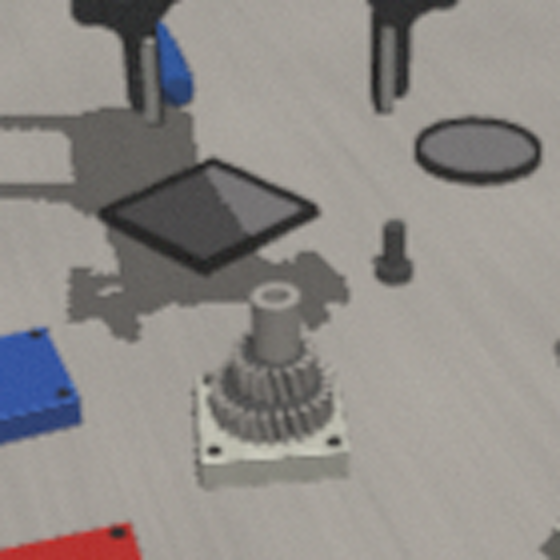

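Run:
```python
from delta import *
st=get_state();W=cam("wrist",st);M=q2R(st["ee_rot"])
for n,p,z in (("red",(189,239),.016),("red",(203,294),.016),("blue",(157,152),.016),("bore",(257,196),.076),("hole",(222.5,149),.016),("hole",(280.5,149),.016),("hole",(280.5,205),.016),("hole",(222,205),.016)):
    P=plane(W,p,z); print(n,P*1000,"tool",(M.T@(P-st["position"])*1000).round(1))
```

```text
red [376.23994524 -44.32384308  16.        ] tool [-66.6 -64.1 111.2]
red [ 372.84022681 -108.20720665   16.        ] tool [-129.6  -53.5  111.2]
blue [372.26483868  44.99364668  16.        ] tool [ 19.7 -87.5 111.2]
bore [454.79349641   5.07472576  76.        ] tool [-1.2  1.8 51.2]
hole [430.27679517  34.77857075  16.        ] tool [ 22.4 -28.7 111.2]
hole [480.91747096  23.42730963  16.        ] tool [ 22.4  23.2 111.2]
hole [470.49960475 -29.06981895  16.        ] tool [-31.1  24.5 111.2]
hole [416.55579154 -16.97105735  16.        ] tool [-31.1 -30.8 111.2]
```

Request:
drive_tool(
  targets=[0,0,0,0,0,30,1,0,0,0,0,0,30,1,0,0,0,0,0,11,1,0,0,0,0,0,0,0,0,0,0,0,0,0,0,0,0,0,0,0,0,0,0,0,0,0,0,0,0,0,0,0,0,0,0,0],
  grip_force=50,
)

```text
clock: 2.0
position: [0.4532, 0.0067, 0.0562]
ee_rot: [0.0, 0.781, 0.625, 0.0]
contact_force: [-0.2, -0.2, -0.0]
width: -0.0002
```

Run:
```python
from delta import *
im=get_image("wrist"); save("wrist2",im); sd=get_image("side"); save("side2",sd)
delta(452.4,6.7,56)
cv2.imwrite("pics/s2.png",np.hstack([cv2.resize(sd[120:260,170:310,::-1],(400,400),interpolation=cv2.INTER_CUBIC),cv2.resize(im[100:300,156:356,::-1],(400,400),interpolation=cv2.INTER_CUBIC)]))
```

```text
pos [453.1   6.7  56. ] yaw_y -12.70 tilt [ 3.e-04 -1.e-04 -1.e+00] shift [-0.1 -0.7  0. ]  q [-0.14  0.24  1.98 -0.    0.92  0.08] w 0.0000 F [ 1.1 -0.4 -0.3] t 2.10
```

View pics/s2.png

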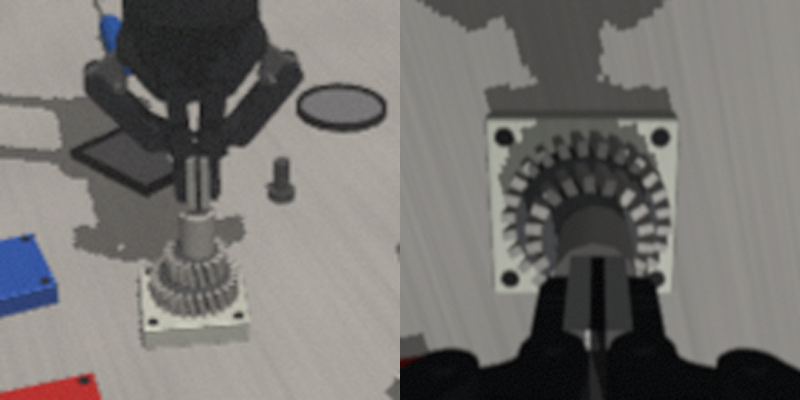

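```bash
python3 - <<'E'
from delta import *
st=get_state();W=cam("wrist",st);D=cam("side");p=st["position"]
for dz in (0,.01,.019,.025,.03): 
    print(dz,"wrist",proj(W,p+[0,0,dz]).round(1),"side",proj(D,p+[0,0,dz]).round(1))
print(tri((W,(254.5,229)),(D,(239,191.7))))
E
python3 - <<'E'
import cv2
a=cv2.imread("pics/wrist2.png")[190:310,186:326]; cv2.imwrite("pics/w2c.png",cv2.resize(a,None,fx=5,fy=5,interpolation=cv2.INTER_CUBIC))
a=cv2.imread("pics/side2.png")[160:260,190:290]; cv2.imwrite("pics/s2c.png",cv2.resize(a,None,fx=6,fy=6,interpolation=cv2.INTER_CUBIC))
E
```

```text
0 wrist [254.7 223.2] side [239.3 203.1]
0.01 wrist [254.7 230.7] side [239.2 198.4]
0.019 wrist [254.7 238.2] side [239. 194.]
0.025 wrist [254.8 243.7] side [238.9 191.1]
0.03 wrist [254.8 248.5] side [238.9 188.7]
(array([0.45453044, 0.01227914, 0.07621647]), np.float64(0.00027921151835374157))
```

View pics/w2c.png

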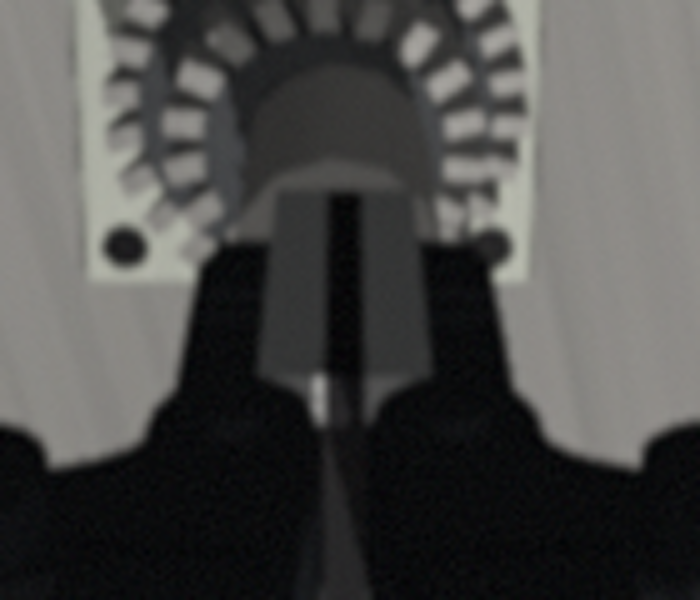

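View pics/s2c.png

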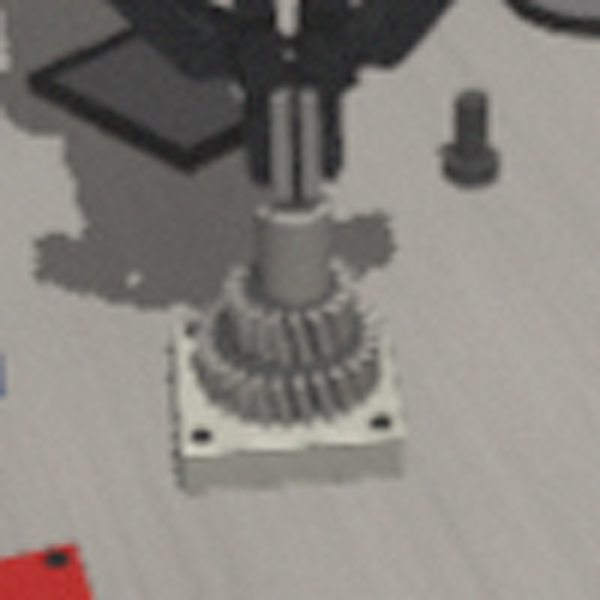

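Run:
```python
from delta import *
st=get_state();W=cam("wrist",st);D=cam("side");p=st["position"];M=q2R(st["ee_rot"])
o,d=ray(D,(190+293/6,160+206/6)); 
for tx in (-.011,0,.011):
  for n,C,uv in (("side",D,(238.8-.4,194.3-.4)),("wrist",W,(255,228))):
    o,d=ray(C,uv); t=(tx-M[:,0]@(o-p))/(M[:,0]@d); q=o+t*d; print(n,tx,(q*1000).round(1))
```

```text
side -0.011 [449.   -3.7  82.5]
wrist -0.011 [450.9  -4.1  38.9]
side 0 [452.    6.9  75.4]
wrist 0 [453.3   6.6  62.6]
side 0.011 [455.1  17.5  68.4]
wrist 0.011 [455.6  17.4  86.2]
```

Request:
drive_tool(
  targets=[0,0,0,0,0,-40,0,0,0,0,-35,8,0,0,0,0,0,-35,8,0,0,0,0,0,-35,8,0,0,0,0,0,0,0,40,0,0,0,0,0,0,40,0,0,0,0,0,0,20,0,0,0,0,0,0,0,0],
)

```text
clock: 3.1
position: [0.452, -0.1006, -0.0054]
ee_rot: [-0.002, 0.781, 0.625, -0.001]
contact_force: [0.4, 0.2, 0.6]
width: -0.0001
```

Request:
drive_tool(
  targets=[0,0,0,0,0,6,0,0,0,0,0,0,6,0,0,0,0,0,0,0,0],
)

```text
clock: 3.48
position: [0.4534, -0.101, -0.016]
ee_rot: [0.0, 0.781, 0.625, 0.0]
contact_force: [-0.5, 0.3, -0.5]
width: -0.0002
```

Run:
```python
from delta import *
sd=get_image("side"); save("side3",sd)
delta(452,-100.6,-22)
p=get_state()["position"];print(proj(cam("side"),p))
cv2.imwrite("pics/s3.png",cv2.resize(sd[180:280,220:320,::-1],(600,600),interpolation=cv2.INTER_CUBIC))
```

```text
pos [ 453.5 -101.   -15.9] yaw_y -12.69 tilt [ 5.e-04 -1.e-04 -1.e+00] shift [ 0.1 -1.6  6.1]  q [-0.37  0.36  2.05  0.    0.73 -0.15] w 0.0000 F [-0.2 -0.1 -0. ] t 3.52
[260.2432774  273.90654051]
```

View pics/s3.png

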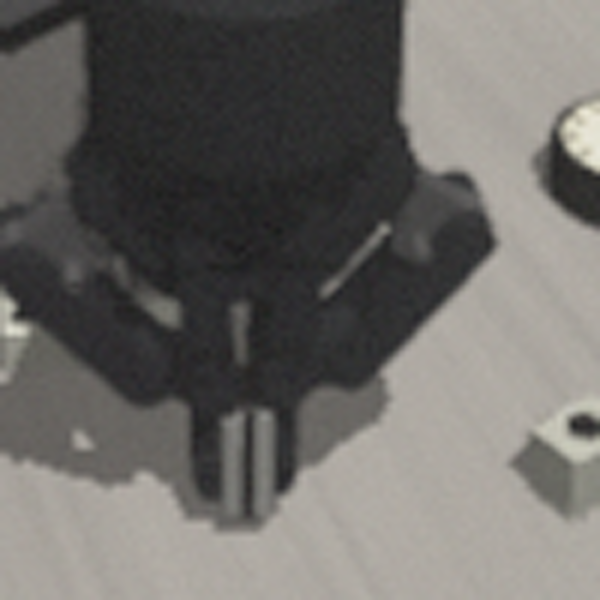

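Request:
drive_tool(
  targets=[0,0,0,0,0,2,0,0,0,0,0,0,1,0,0,0,0,0,0,0,0],
)

```text
clock: 3.9
position: [0.4533, -0.101, -0.0191]
ee_rot: [0.0, 0.781, 0.625, 0.0]
contact_force: [0.7, 0.4, -0.8]
width: -0.0005
```

Request:
drive_tool(
  targets=[0,0,0,0,0,1,0,0,0,0,0,0,1,0,0,0,0,0,0,0,0],
)

```text
clock: 4.28
position: [0.4533, -0.101, -0.0212]
ee_rot: [-0.0, 0.781, 0.625, -0.0]
contact_force: [-0.2, 0.0, 0.4]
width: 0.0002
```

Request:
drive_tool(
  targets=[0,0,0,0,0,1,0,0,0,0,0,0,0,0],
)

```text
clock: 4.53
position: [0.4533, -0.101, -0.0221]
ee_rot: [-0.0, 0.781, 0.625, 0.0]
contact_force: [-0.3, 0.1, 0.0]
width: -0.0001
```

Request:
drive_tool(
  targets=[0,0,0,0,0,1,0,0,0,0,0,0,0,0],
)

```text
clock: 4.78
position: [0.4533, -0.101, -0.0231]
ee_rot: [-0.0, 0.781, 0.625, -0.0]
contact_force: [0.1, 0.8, 0.0]
width: 0.0001
```

Request:
drive_tool(
  targets=[0,0,0,0,0,1,0,0,0,0,0,0,0,0],
)

```text
clock: 5.03
position: [0.4533, -0.101, -0.0242]
ee_rot: [-0.0, 0.781, 0.625, -0.0]
contact_force: [-0.3, 0.1, 0.0]
width: 0.0001
```

Request:
drive_tool(
  targets=[0,0,0,0,0,0.7,0,0,0,0,0,0,0,0],
)

```text
clock: 5.28
position: [0.4534, -0.101, -0.0244]
ee_rot: [0.0, 0.781, 0.625, 0.0]
contact_force: [-0.5, 0.6, 4.7]
width: 0.0002
```

Request:
drive_tool(
  targets=[0,0,0,0,0,-50,0.5,0,0,0,0,0,-50,1,0,0,0,35,-8,0,1,0,0,0,35,-8,0,1,0,0,0,34.5,-7.5,0,1,0,0,0,0,0,0,1],
)

```text
clock: 6.02
position: [0.4529, 0.0079, 0.0752]
ee_rot: [-0.0, 0.78, 0.626, 0.0]
contact_force: [-0.7, -0.1, -0.6]
width: 0.0855
```

Run:
```python
from delta import *
delta(453.2,6.3,32)
```

```text
pos [452.9   7.9  75.2] yaw_y -12.52 tilt [-3.e-04  5.e-04 -1.e+00] shift [-1.5  0.7 43.2]  q [-0.14  0.22  1.96  0.    0.97  0.08] w 0.0855 F [-0.7 -0.1 -0.6] t 6.03
```

Request:
drive_tool(
  targets=[0,0,0,0,0,22,1,0,0,0,0,0,21,1,0,0,0,0,0,0,0,0,0,0,0,0,0,0,0,0,0,0,0,0,0,0,0,0,0,0,0,0,0,0,0,0,0,0,0],
  grip_force=50,
)

```text
clock: 6.9
position: [0.4542, 0.0059, 0.0331]
ee_rot: [0.001, 0.781, 0.625, 0.001]
contact_force: [-0.9, -0.5, 5.1]
width: 0.02
```

Request:
drive_tool(
  targets=[0,0,0,0,0,0,0,0,0,0,0,0,0,0],
)

```text
clock: 7.15
position: [0.4541, 0.0058, 0.0331]
ee_rot: [0.001, 0.781, 0.625, 0.001]
contact_force: [-0.1, -0.7, 5.8]
width: 0.0198
```

Run:
```python
from delta import *
im=get_image("wrist"); save("wrist4",im); sd=get_image("side"); save("side4",sd)
delta(452.4,6.7,56)
cv2.imwrite("pics/s4.png",np.hstack([cv2.resize(sd[150:250,190:290,::-1],(400,400),interpolation=cv2.INTER_CUBIC),cv2.resize(im[140:300,176:336,::-1],(400,400),interpolation=cv2.INTER_CUBIC)]))
```

```text
pos [454.1   5.9  33.1] yaw_y -12.68 tilt [ 1.8e-03 -6.0e-04 -1.0e+00] shift [  0.4  -1.8 -22.9]  q [-0.14  0.27  2.01 -0.    0.86  0.08] w 0.0202 F [-0.7 -0.8  6.5] t 7.25
```

View pics/s4.png

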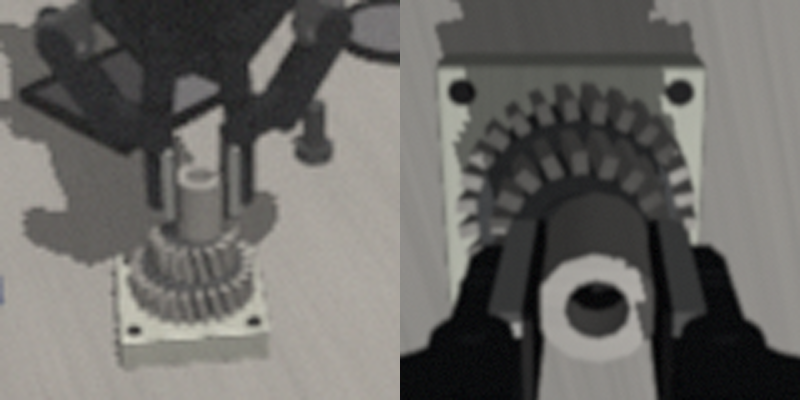

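Request:
drive_tool(
  targets=[0,0,0,0,0,-5,0,0,0,0,0,0,-15,0,0,0,0,0,0,-30,0,0,0,0,0,0,-30,0,0,0,0,0,0,0,0],
)

```text
clock: 7.88
position: [0.4552, 0.0059, 0.1143]
ee_rot: [0.002, 0.781, 0.625, 0.002]
contact_force: [0.7, -0.3, -1.4]
width: 0.0199
```

Run:
```python
from delta import *
im=get_image("wrist"); save("wrist5",im); sd=get_image("side"); save("side5",sd)
delta(637.7,-211.5,110)
cv2.imwrite("pics/s5.png",np.hstack([cv2.resize(sd[110:250,170:310,::-1],(400,400),interpolation=cv2.INTER_CUBIC),cv2.resize(im[140:300,176:336,::-1],(400,400),interpolation=cv2.INTER_CUBIC)]))
```

```text
pos [452.9   6.2 111.9] yaw_y -12.70 tilt [-3.e-04  1.e-04 -1.e+00] shift [-171.8  228.1    1.9]  q [-0.14  0.17  1.9   0.    1.07  0.08] w 0.0202 F [-0.   0.1 -0.8] t 7.97
```

View pics/s5.png

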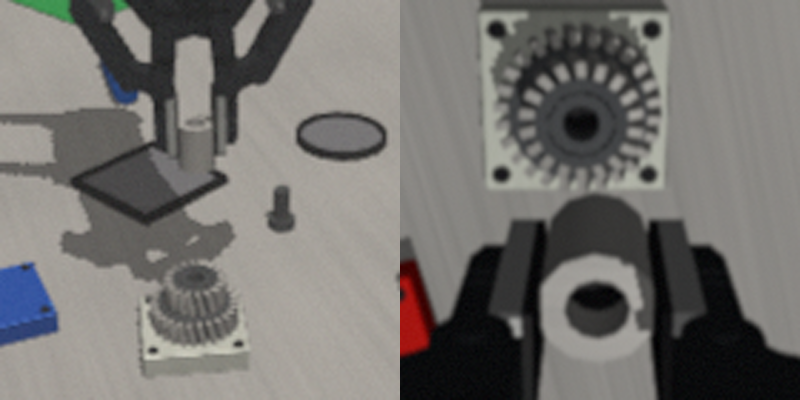

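Request:
drive_tool(
  targets=[0,0,0,-10,14,0,0,0,0,0,-20,27,0,0,0,0,0,-26,34,0,0,0,0,0,-30,40,0,0,0,0,0,-30,40,0,0,0,0,0,-26,34,0,0,0,0,0,-20,26,0,0,0,0,0,-9.8,13.1,0,0,0,0,0,0,0,0,0,0,0,0,0,0,0,0],
)

```text
clock: 9.22
position: [0.6371, -0.2106, 0.1117]
ee_rot: [-0.001, 0.781, 0.625, -0.0]
contact_force: [0.5, 0.3, -0.9]
width: 0.0203
```

Run:
```python
from delta import *
st=get_state();W=cam("wrist",st)
im=get_image("wrist"); save("wrist6",im); 
delta(637.7,-211.5,-10.9)
print(proj(W,(.6377,-.2115,.006)))
```

```text
pos [ 637.2 -210.5  112.1] yaw_y -12.66 tilt [-1.2e-03  9.0e-04 -1.0e+00] shift [ -1.    0.9 123. ]  q [-0.42  0.48  1.43  0.    1.24 -0.2 ] w 0.0200 F [-0.4  0.7 -0.6] t 9.28
[255.70760236 175.71882806]
```

View pics/wrist6.png

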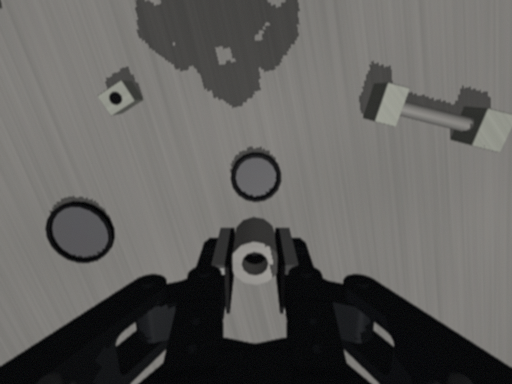

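Request:
drive_tool(
  targets=[0,0,0,-0.5,0.4,30,0,0,0,0,0,0,40,0,0,0,0,0,0,30,0,0,0,0,0,0,15,0,0,0,0,0,0,4,0,0,0,0,0,0,0,0,0,0,0,0,0,0,0],
)

```text
clock: 10.15
position: [0.6395, -0.2126, -0.0053]
ee_rot: [0.001, 0.781, 0.625, 0.001]
contact_force: [-0.1, -1.4, -0.6]
width: 0.0198
```

Run:
```python
from delta import *
sd=get_image("side"); save("side7",sd); sc=get_image("scene"); save("scene7",sc)
delta(637.7,-211.5,-10.9)
cv2.imwrite("pics/s7.png",np.hstack([cv2.resize(sd[220:320,340:440,::-1],(400,400),interpolation=cv2.INTER_CUBIC),cv2.resize(sc[230:330,100:200,::-1],(400,400),interpolation=cv2.INTER_CUBIC)]))
```

```text
pos [ 639.2 -212.6   -5.6] yaw_y -12.70 tilt [ 1.9e-03 -9.0e-04 -1.0e+00] shift [ 0.7 -1.7  5.3]  q [-0.42  0.58  1.56  0.    1.   -0.2 ] w 0.0198 F [-0.9  0.1 -1. ] t 10.25
```

View pics/s7.png

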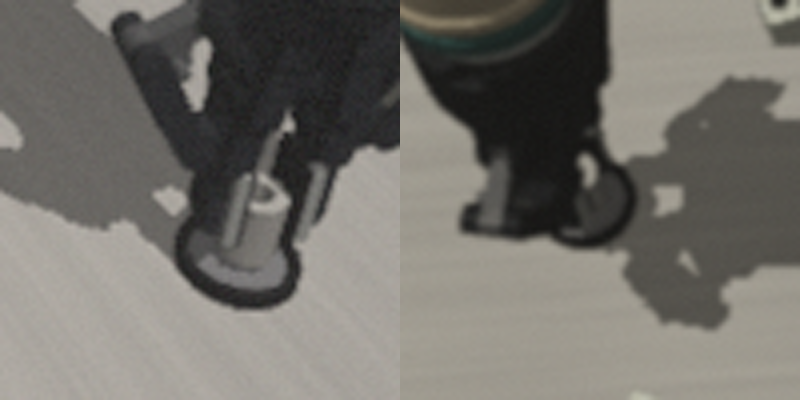

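Side view: the sleeve (crop ~265,225) hangs inside the dish. Lower the last millimetres gently.

Request:
drive_tool(
  targets=[0,0,0,0.5,-1.2,2.5,0,0,0,0,0,0,1.5,0,0,0,0,0,0,0.5,0,0,0,0,0,0,0,0],
)

```text
clock: 10.75
position: [0.6372, -0.2114, -0.0108]
ee_rot: [-0.0, 0.781, 0.625, -0.0]
contact_force: [-1.6, 1.0, 4.9]
width: 0.0201
```

Touching (about 5 N). Release slowly, then rise.

Request:
drive_tool(
  targets=[0,0,0,0,0,0,0.3,0,0,0,0,0,0,0.4,0,0,0,0,0,0,0.55,0,0,0,0,0,-10,0.6,0,0,0,0,0,-30,0.6,0,0,0,0,0,-40,0.6,0,0,0,0,0,-42,0.6,0,0,0,0,0,0,1],
)

```text
clock: 11.75
position: [0.6404, -0.2127, 0.116]
ee_rot: [0.004, 0.781, 0.625, 0.002]
contact_force: [0.1, -0.0, 0.2]
width: 0.0679
```

Run:
```python
from delta import *
st=get_state();W=cam("wrist",st)
im=get_image("wrist"); save("wrist8",im); sd=get_image("side"); save("side8",sd)
print("expect top",proj(W,(.6377,-.2115,.032)))
delta(452.9,6.2,111.9)
cv2.imwrite("pics/s8.png",np.hstack([cv2.resize(sd[220:320,340:440,::-1],(400,400),interpolation=cv2.INTER_CUBIC),cv2.resize(im[110:230,196:316,::-1],(400,400),interpolation=cv2.INTER_CUBIC)]))
# small gear from earlier images wrist5/side5
st5=dict(position=np.array([.4529,.0062,.1119]),ee_rot=[0.0,0.781,0.625,0.0])
W5=cam("wrist",st5)
p,e=tri((W5,(248.4-.3,189.2-.3)),(cam("side"),(195*.35+169.6,277*.35+109.6)));print("small gear top",p*1000,e*1000, plane(W5,(248.1,188.9),.048)*1000)
```

```text
expect top [250.1268974  180.78456611]
pos [ 637.5 -211.5  111.6] yaw_y -12.70 tilt [ 1.3e-03 -6.0e-04 -1.0e+00] shift [ 171.8 -227.9   -0.6]  q [-0.42  0.48  1.43  0.    1.23 -0.2 ] w 0.0814 F [ 0.1  0.1 -0.4] t 11.85
small gear top [449.21689687   7.43881966  48.87354753] 1.128284470051075 [448.05270895   7.47883183  48.        ]
```

View pics/s8.png

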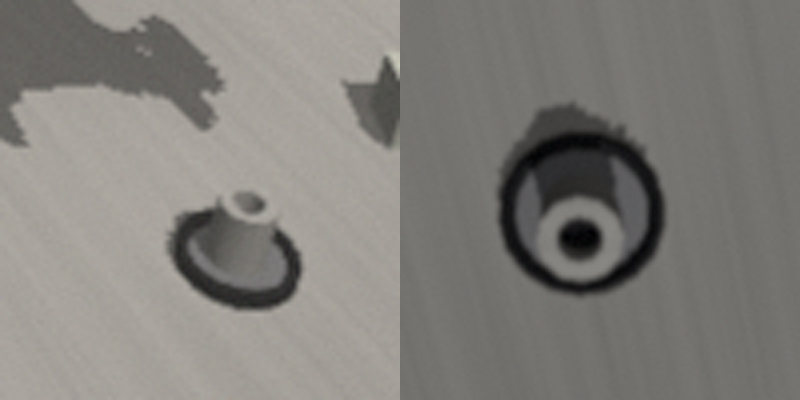

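Request:
drive_tool(
  targets=[0,0,0,10,-14,0,1,0,0,0,20,-27,0,1,0,0,0,26,-35,0,1,0,0,0,30,-40,0,1,0,0,0,30,-41,0,1,0,0,0,26,-35,0,1,0,0,0,20,-27,0,1,0,0,0,9.7,-12.9,0,1,0,0,0,0,0,0,1,0,0,0,0,0,0,1],
)

```text
clock: 13.1
position: [0.45, 0.0063, 0.1107]
ee_rot: [0.001, 0.781, 0.624, 0.0]
contact_force: [0.0, -0.6, 0.2]
width: 0.0856
```

Run:
```python
from delta import *
st=get_state();W=cam("wrist",st)
im=get_image("wrist"); save("wrist9",im); sd=get_image("side"); save("side9",sd)
print("expect top",proj(W,(.449,.0074,.048)),proj(cam("side"),(.449,.0074,.048)))
delta(449,7.4,0)
cv2.imwrite("pics/s9.png",np.hstack([cv2.resize(sd[170:270,190:290,::-1],(400,400),interpolation=cv2.INTER_CUBIC),cv2.resize(im[130:230,206:306,::-1],(400,400),interpolation=cv2.INTER_CUBIC)]))
```

```text
expect top [252.93008251 188.5733578 ] [237.12093862 207.01089586]
pos [450.    6.2 110.6] yaw_y -12.75 tilt [ 6.e-04 -4.e-04 -1.e+00] shift [  1.   -1.3 110.6]  q [-0.14  0.17  1.91 -0.    1.06  0.08] w 0.0853 F [ 0.6 -0.4 -0.4] t 13.20
```

View pics/s9.png

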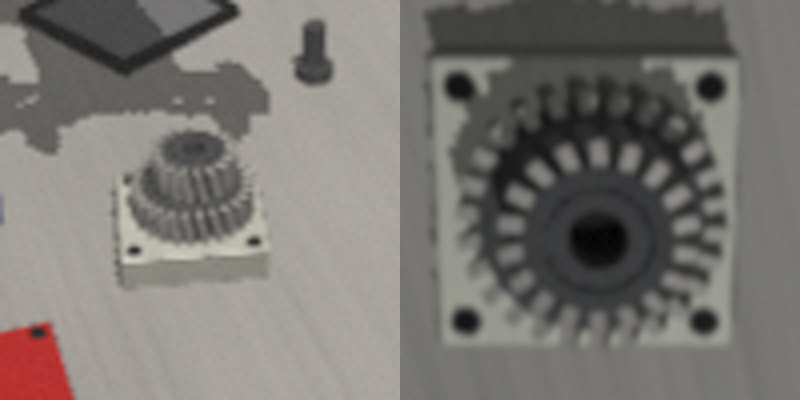

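Run:
```python
from delta import *
st=get_state();W=cam("wrist",st);D=cam("side")
a=(206+198/4-.4,130+239/4-.4); b=(190+194/4-.4,170+148/4-.4)
p,e=tri((W,a),(D,b));print(p*1000,e*1000,plane(W,a,.048)*1000,plane(D,b,.048)*1000)
```

```text
[450.55711302   6.6198549   49.02963942] 0.05580019807307048 [450.43271906   6.30811466  48.        ] [451.02264184   8.03928812  48.        ]
```

Request:
drive_tool(
  targets=[0,0,0,0.2,0.4,30,1,0,0,0,0,0,35,1,0,0,0,0,0,22.5,1,0,0,0,0,0,10,1,0,0,0,0,0,0,1,0,0,0,0,0,0,0,0,0,0,0,0,0,0,0,0,0,0,0,0,0,0,0,0,0,0,0,0,0,0,0,0,0,0,0],
  grip_force=60,
)

```text
clock: 14.45
position: [0.4501, 0.007, 0.0144]
ee_rot: [0.001, 0.781, 0.625, 0.001]
contact_force: [-0.8, -0.4, 6.9]
width: 0.0357
```

Run:
```python
from delta import *
im=get_image("wrist"); save("wrist10",im); sd=get_image("side"); save("side10",sd)
delta(449,7.4,0)
cv2.imwrite("pics/s10.png",np.hstack([cv2.resize(sd[160:260,190:290,::-1],(400,400),interpolation=cv2.INTER_CUBIC),cv2.resize(im[140:300,176:336,::-1],(400,400),interpolation=cv2.INTER_CUBIC)]))
```

```text
pos [450.1   7.   14.4] yaw_y -12.69 tilt [ 2.1e-03 -4.0e-04 -1.0e+00] shift [ 0.1 -1.2 14.4]  q [-0.14  0.29  2.04 -0.    0.8   0.08] w 0.0363 F [-0.7 -0.1  6.6] t 14.55
```

View pics/s10.png

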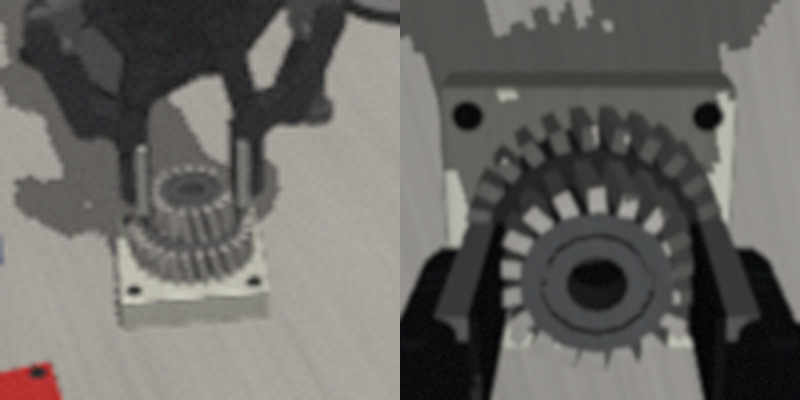

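Request:
drive_tool(
  targets=[0,0,0,0,0,-3,0,0,0,0,0,0,-10,0,0,0,0,0,0,-30,0,0,0,0,0,0,-40,0,0,0,0,0,0,-17,0,0,0,0,0,0,0,0,0,0,0,0,0,0,0],
)

```text
clock: 15.42
position: [0.4485, 0.0072, 0.1126]
ee_rot: [-0.0, 0.781, 0.625, -0.0]
contact_force: [0.1, 0.4, -1.1]
width: 0.0358
```

Run:
```python
from delta import *
st=get_state();print(st["ee_rot"])
im=get_image("wrist"); save("wrist11",im); sd=get_image("side"); save("side11",sd)
delta(461.4,-228.8,111)
cv2.imwrite("pics/s11.png",np.hstack([cv2.resize(sd[110:250,170:310,::-1],(400,400),interpolation=cv2.INTER_CUBIC),cv2.resize(im[140:300,176:336,::-1],(400,400),interpolation=cv2.INTER_CUBIC)]))
```

```text
[-4.88217986e-04  7.80977114e-01  6.24559293e-01 -4.46597665e-04]
pos [448.3   7.3 112.2] yaw_y -12.70 tilt [-2.4e-03  3.0e-04 -1.0e+00] shift [-227.4   64.6    1.1]  q [-0.14  0.17  1.91  0.    1.07  0.08] w 0.0360 F [-0.4 -0.7 -1.6] t 15.53
```

View pics/s11.png

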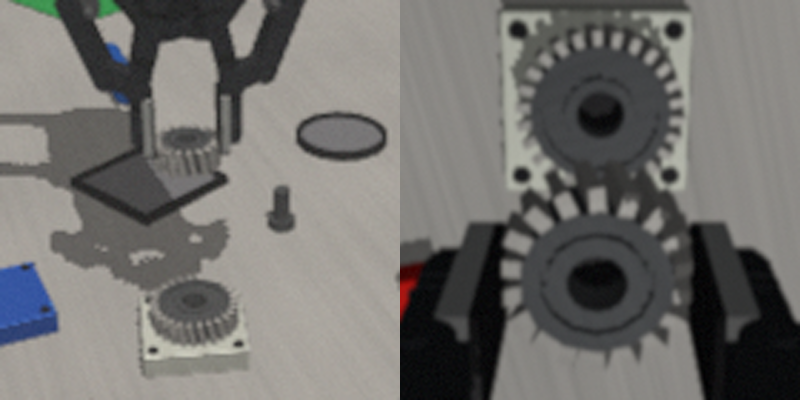

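Request:
drive_tool(
  targets=[0,0,0,-15,4,0,0,0,0,0,-30,9,0,0,0,0,0,-40,11,0,0,0,0,0,-45,13,0,0,0,0,0,-40,12,0,0,0,0,0,-30,9,0,0,0,0,0,-18,4,0,0,0,0,0,-9.4,2.6,0,0,0,0,0,0,0,0,0,0,0,0,0,0,0,0],
)

```text
clock: 16.77
position: [0.4621, -0.2278, 0.1131]
ee_rot: [-0.0, 0.781, 0.625, 0.0]
contact_force: [-0.3, -0.6, -0.9]
width: 0.0359
```

Run:
```python
from delta import *
st=get_state();W=cam("wrist",st)
im=get_image("wrist"); save("wrist12",im); 
delta(461.4,-228.8,-13.6)
print(proj(W,(.4614,-.2288,.006)))
```

```text
pos [ 462.2 -227.8  113.2] yaw_y -12.64 tilt [-2.e-04  6.e-04 -1.e+00] shift [ -1.2  -0.5 126.8]  q [-0.59  0.26  1.78  0.    1.11 -0.37] w 0.0360 F [ 0.3 -0.3 -0.8] t 16.82
[254.08501722 175.63903344]
```

View pics/wrist12.png

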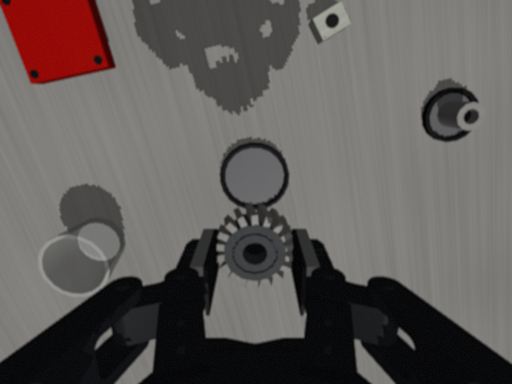

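Request:
drive_tool(
  targets=[0,0,0,-1,-0.5,30,0,0,0,0,0,0,40,0,0,0,0,0,0,30,0,0,0,0,0,0,15,0,0,0,0,0,0,5,0,0,0,0,0,0,0,0,0,0,0,0,0,0,0,0,0,0,0,0,0,0],
)

```text
clock: 17.82
position: [0.4622, -0.2302, -0.006]
ee_rot: [0.001, 0.781, 0.625, 0.0]
contact_force: [0.1, 0.5, -1.0]
width: 0.0359
```

Run:
```python
from delta import *
sd=get_image("side"); save("side13",sd)
delta(461.4,-228.8,-13.6)
cv2.imwrite("pics/s13.png",cv2.resize(sd[260:370,240:350,::-1],(550,550),interpolation=cv2.INTER_CUBIC))
```

```text
pos [ 462.1 -230.1   -6.1] yaw_y -12.70 tilt [ 1.3e-03 -8.0e-04 -1.0e+00] shift [ 1.1 -1.   7.5]  q [-0.6   0.4   1.93  0.    0.81 -0.38] w 0.0363 F [ 0.3 -0.4 -1.7] t 17.88
```

View pics/s13.png

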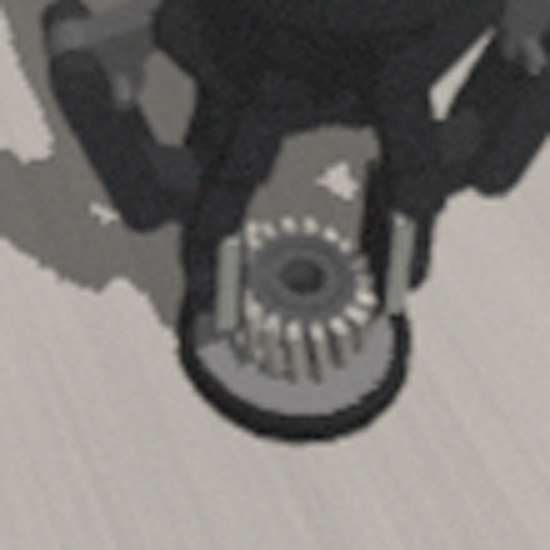

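Request:
drive_tool(
  targets=[0,0,0,1,-0.8,4,0,0,0,0,0,0,2,0,0,0,0,0,0,1,0,0,0,0,0,0,0,0],
)

```text
clock: 18.38
position: [0.4608, -0.2284, -0.0135]
ee_rot: [-0.0, 0.781, 0.625, -0.0]
contact_force: [-2.4, 0.2, 3.5]
width: 0.0359
```

Request:
drive_tool(
  targets=[0,0,0,0,0,0,0.4,0,0,0,0,0,0,0.55,0,0,0,0,0,0,0.7,0,0,0,0,0,-10,0.75,0,0,0,0,0,-30,0.75,0,0,0,0,0,-40,0.75,0,0,0,0,0,-45,0.75,0,0,0,0,0,0,1,0,0,0,0,0,0,1],
)

```text
clock: 19.5
position: [0.4608, -0.2284, 0.1113]
ee_rot: [0.0, 0.781, 0.625, 0.0]
contact_force: [0.1, 0.3, -0.4]
width: 0.0854
```

Run:
```python
from delta import *
im=get_image("wrist"); save("wrist14",im); sd=get_image("side"); save("side14",sd)
delta(450,6,112)
cv2.imwrite("pics/s14.png",np.hstack([cv2.resize(sd[270:370,250:350,::-1],(400,400),interpolation=cv2.INTER_CUBIC),cv2.resize(im[110:230,196:316,::-1],(400,400),interpolation=cv2.INTER_CUBIC)]))
```

```text
pos [ 460.2 -228.   110.2] yaw_y -12.70 tilt [-0.002   0.0014 -1.    ] shift [226.1 -61.4  -1.5]  q [-0.6   0.26  1.78  0.    1.1  -0.37] w 0.0856 F [0.1 0.6 0. ] t 19.60
```

View pics/s14.png

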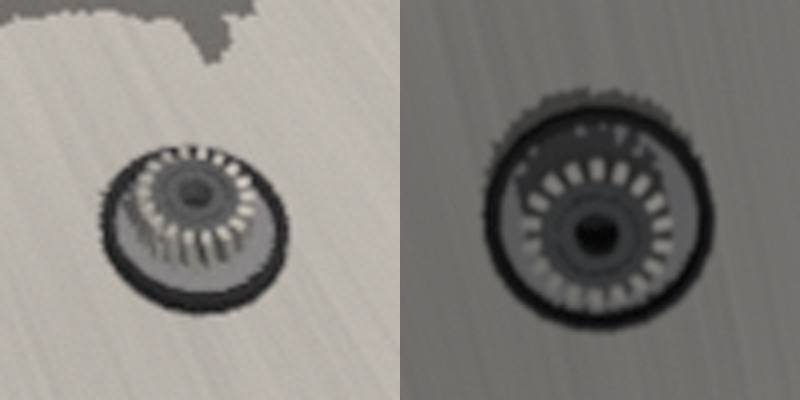

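Both pictures show the small gear flat in the middle-sized nest. Back to the stack.

Request:
drive_tool(
  targets=[0,0,0,15,-4,0,1,0,0,0,30,-8,0,1,0,0,0,40,-11,0,1,0,0,0,45,-12,0,1,0,0,0,40,-11,0,1,0,0,0,30,-8,0,1,0,0,0,17,-5,0,1,0,0,0,9,-2.4,0,1,0,0,0,0,0,0,1,0,0,0,0,0,0,1,0,0,0,0,0,0,1],
)

```text
clock: 20.98
position: [0.451, 0.0047, 0.1111]
ee_rot: [0.0, 0.781, 0.624, -0.0]
contact_force: [-0.8, 0.6, -0.6]
width: 0.0854
```

Run:
```python
from delta import *
st=get_state();W=cam("wrist",st)
im=get_image("wrist"); save("wrist15",im); sd=get_image("side"); save("side15",sd)
delta(450,6,0)
print(proj(W,(.45,.006,.032)))
cv2.imwrite("pics/s15.png",np.hstack([cv2.resize(sd[170:270,190:290,::-1],(400,400),interpolation=cv2.INTER_CUBIC),cv2.resize(im[120:220,206:306,::-1],(400,400),interpolation=cv2.INTER_CUBIC)]))
```

```text
pos [450.9   4.8 111.2] yaw_y -12.76 tilt [ 0. -0. -1.] shift [  1.   -1.2 111.2]  q [-0.14  0.17  1.91 -0.    1.06  0.08] w 0.0854 F [ 0.5  0.1 -0.3] t 21.07
[253.07458832 182.14398241]
```

View pics/s15.png

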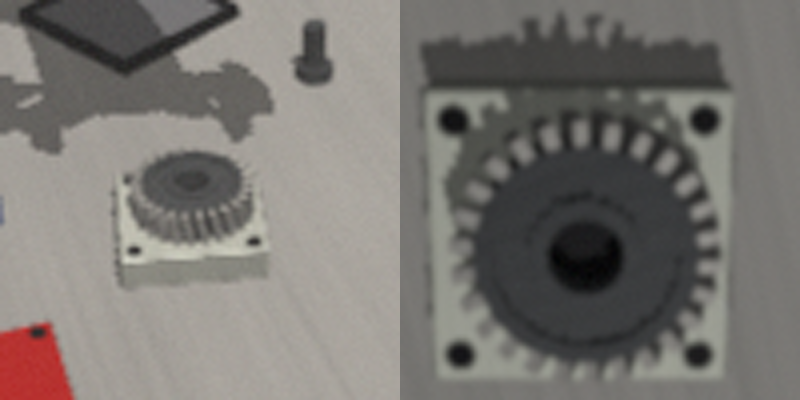

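Run:
```python
from delta import *
st=get_state();W=cam("wrist",st);D=cam("side")
a=(206+186/4-.4,120+256/4-.4); b=(190+193/4-.4,170+181/4-.4)
p,e=tri((W,a),(D,b));print(p*1000,e*1000,plane(W,a,.032)*1000,plane(D,b,.032)*1000)
H=np.array([plane(W,(206+x/4-.4,120+y/4-.4),.016)*1000 for x,y in ((55,121),(304,121),(298,355),(60,355))]);print("plate holes",H.mean(0),[np.degrees(np.arctan2(*(H[i]-H[i-1])[:2][::-1])).round(1) for i in range(4)])
```

```text
[449.0638342    5.12139266  32.30694747] 0.11701086282783979 [448.92832019   5.06250201  32.        ] [449.2931367    5.49883936  32.        ]
plate holes [447.04902405   3.90624834  16.        ] [np.float64(76.5), np.float64(-12.8), np.float64(-102.8), np.float64(167.2)]
```

Request:
drive_tool(
  targets=[0,0,0,0,-1.9,30,1,0,0,0,0,0,40,1,0,0,0,0,0,30,1,0,0,0,0,0,17,1,0,0,0,0,0,0,1,0,0,0,0,0,0,0.8,0,0,0,0,0,0,0,0,0,0,0,0,0,0,0,0,0,0,0,0,0,0,0,0,0,0,0,0],
  grip_force=70,
)

```text
clock: 22.32
position: [0.4499, 0.0056, -0.0042]
ee_rot: [0.001, 0.781, 0.625, 0.001]
contact_force: [-1.2, -0.7, 6.9]
width: 0.053
```

Run:
```python
from delta import *
im=get_image("wrist"); save("wrist16",im); sd=get_image("side"); save("side16",sd)
delta(449,5.2,-6)
cv2.imwrite("pics/s16.png",np.hstack([cv2.resize(sd[160:260,190:290,::-1],(400,400),interpolation=cv2.INTER_CUBIC),cv2.resize(im[140:300,176:336,::-1],(400,400),interpolation=cv2.INTER_CUBIC)]))
```

```text
pos [449.9   5.5  -4.2] yaw_y -12.70 tilt [ 2.4e-03 -5.0e-04 -1.0e+00] shift [-0.5 -0.8  1.8]  q [-0.14  0.32  2.07 -0.    0.75  0.08] w 0.0529 F [-1.2 -0.4  7.8] t 22.43
```

View pics/s16.png

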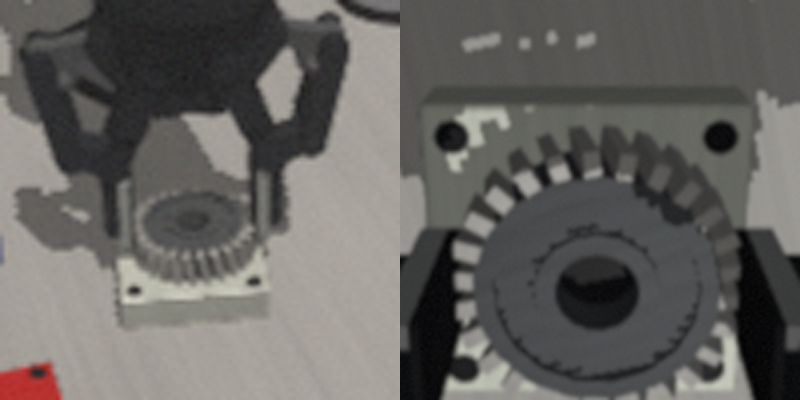

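Request:
drive_tool(
  targets=[0,0,0,0,0,-3,0,0,0,0,0,0,-10,0,0,0,0,0,0,-30,0,0,0,0,0,0,-45,0,0,0,0,0,0,-30,0,0,0,0,0,0,0,0,0,0,0,0,0,0,0],
)

```text
clock: 23.3
position: [0.448, 0.0059, 0.1114]
ee_rot: [-0.001, 0.781, 0.625, -0.001]
contact_force: [-1.0, 0.7, -2.8]
width: 0.0528
```

Run:
```python
from delta import *
im=get_image("wrist"); save("wrist17",im); sd=get_image("side"); save("side17",sd)
delta(653,233,113)
cv2.imwrite("pics/s17.png",np.hstack([cv2.resize(sd[110:250,170:310,::-1],(400,400),interpolation=cv2.INTER_CUBIC),cv2.resize(im[140:300,176:336,::-1],(400,400),interpolation=cv2.INTER_CUBIC)]))
```

```text
pos [447.6   5.9 110.8] yaw_y -12.70 tilt [-3.3e-03  5.0e-04 -1.0e+00] shift [266.7 150.4  -2.8]  q [-0.14  0.17  1.91  0.    1.07  0.08] w 0.0523 F [-0.  -0.4 -1.7] t 23.40
```

View pics/s17.png

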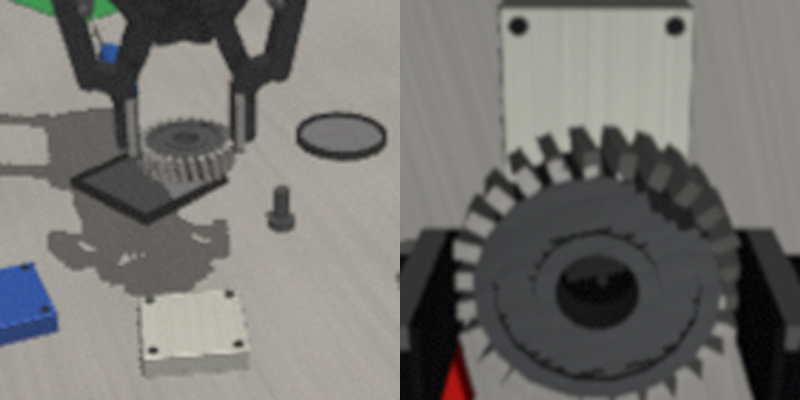

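Request:
drive_tool(
  targets=[0,0,0,13,7,0,0,0,0,0,27,15,0,0,0,0,0,38,21,0,0,0,0,0,42,24,0,0,0,0,0,42,24,0,0,0,0,0,40,23,0,0,0,0,0,32,18,0,0,0,0,0,22,12,0,0,0,0,0,10.7,6.4,0,0,0,0,0,0,0,0,0,0,0,0,0,0,0,0],
)

```text
clock: 24.78
position: [0.6535, 0.2321, 0.1118]
ee_rot: [-0.0, 0.781, 0.624, -0.001]
contact_force: [-0.3, 0.8, -2.4]
width: 0.0529
```

Run:
```python
from delta import *
st=get_state();W=cam("wrist",st)
im=get_image("wrist"); save("wrist18",im); 
delta(653,233,-16.2)
print(proj(W,(.653,.233,.006)))
A=__import__("nests").seg(im[:,:,::-1],proj(W,(.653,.233,.006)),r=60,th=60)
if A is not None:
    for c in A: e=cv2.fitEllipse(c.astype(np.float32)); print(e,plane(W,e[0],.006)*1000)
```

```text
pos [653.6 232.  112.2] yaw_y -12.73 tilt [-9.e-04 -6.e-04 -1.e+00] shift [  0.9  -0.7 128.4]  q [ 0.24  0.51  1.37 -0.    1.26  0.46] w 0.0527 F [-0.2  0.6 -1.6] t 24.82
[253.94320066 173.86205777]
```

View pics/wrist18.png

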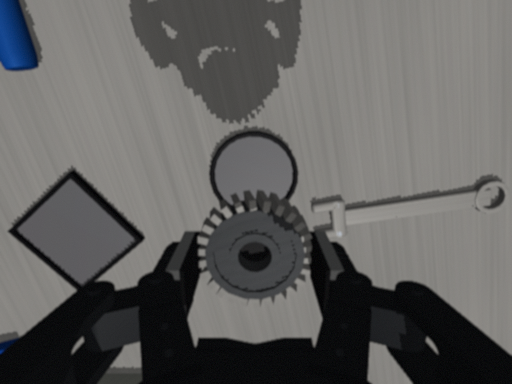

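Request:
drive_tool(
  targets=[0,0,0,0.5,-0.5,30,0,0,0,0,0,0,40,0,0,0,0,0,0,30,0,0,0,0,0,0,16,0,0,0,0,0,0,5,0,0,0,0,0,0,0,0,0,0,0,0,0,0,0,0,0,0,0,0,0,0],
)

```text
clock: 25.82
position: [0.6547, 0.2337, -0.0076]
ee_rot: [0.0, 0.781, 0.625, 0.001]
contact_force: [0.2, 0.3, -2.0]
width: 0.0527
```

Run:
```python
from delta import *
sd=get_image("side"); save("side19",sd);sc=get_image("scene"); save("scene19",sc)
delta(653,233,-16.2)
cv2.imwrite("pics/s19.png",np.hstack([cv2.resize(sd[100:200,240:340,::-1],(400,400),interpolation=cv2.INTER_CUBIC),cv2.resize(sc[220:320,330:430,::-1],(400,400),interpolation=cv2.INTER_CUBIC)]))
```

```text
pos [654.4 233.6  -8.1] yaw_y -12.69 tilt [ 1.2e-03  3.0e-04 -1.0e+00] shift [-0.9 -1.2  8.1]  q [ 0.24  0.61  1.5  -0.    1.02  0.46] w 0.0525 F [ 0.3 -0.7 -2.2] t 25.93
```

View pics/s19.png

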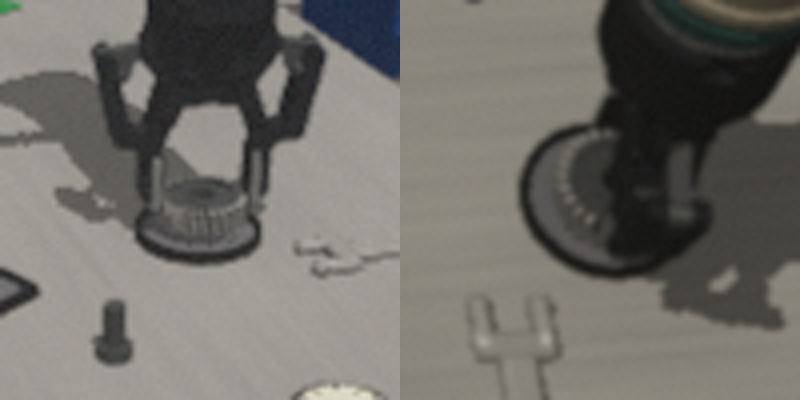

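Request:
drive_tool(
  targets=[0,0,0,-0.5,-0.8,4,0,0,0,0,0,0,2,0,0,0,0,0,0,1,0,0,0,0,0,0,0,0,0,0,0,0,0,0,0],
)

```text
clock: 26.55
position: [0.6532, 0.2332, -0.0158]
ee_rot: [0.0, 0.781, 0.625, 0.0]
contact_force: [-0.1, -0.6, -2.4]
width: 0.053
```

Request:
drive_tool(
  targets=[0,0,0,0,0,0.7,0,0,0,0,0,0,0,0],
)

```text
clock: 26.8
position: [0.6533, 0.2332, -0.0161]
ee_rot: [0.0, 0.781, 0.625, 0.0]
contact_force: [0.0, -1.0, 0.5]
width: 0.0526
```

Contact made. Release and rise.

Request:
drive_tool(
  targets=[0,0,0,0,0,0,0.63,0,0,0,0,0,0,0.72,0,0,0,0,0,0,0.82,0,0,0,0,0,-10,0.85,0,0,0,0,0,-30,0.85,0,0,0,0,0,-45,0.85,0,0,0,0,0,-43,0.85,0,0,0,0,0,0,1,0,0,0,0,0,0,1],
)

```text
clock: 27.92
position: [0.6528, 0.2331, 0.1118]
ee_rot: [0.0, 0.781, 0.625, 0.0]
contact_force: [-0.1, -1.2, 0.0]
width: 0.0852
```

Run:
```python
from delta import *
im=get_image("wrist"); save("wrist20",im); sd=get_image("side"); save("side20",sd)
delta(447.8,4.5,112)
cv2.imwrite("pics/s20.png",np.hstack([cv2.resize(sd[110:210,240:340,::-1],(400,400),interpolation=cv2.INTER_CUBIC),cv2.resize(im[110:230,196:316,::-1],(400,400),interpolation=cv2.INTER_CUBIC)]))
```

```text
pos [652.  232.9 110.1] yaw_y -12.70 tilt [-2.7e-03 -7.0e-04 -1.0e+00] shift [-267.7 -149.    -1.2]  q [ 0.24  0.51  1.37 -0.    1.26  0.46] w 0.0853 F [-0.9  0.5  0.4] t 28.02
```

View pics/s20.png

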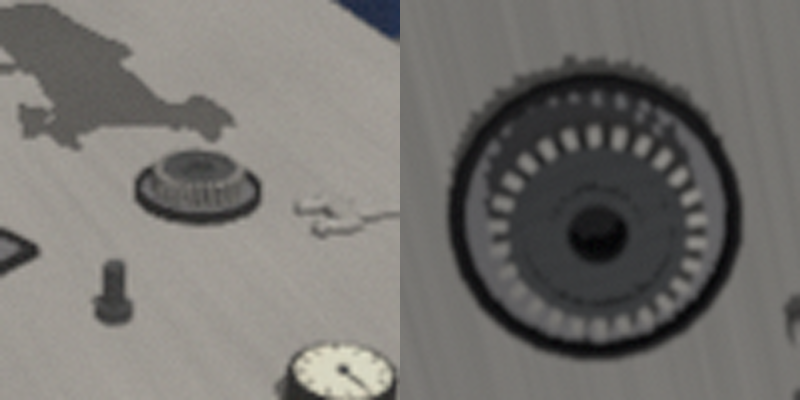

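Large gear lies flat and central in the largest nest (wrist crop 595,215). Back for the plate.

Request:
drive_tool(
  targets=[0,0,0,-13,-7,0,1,0,0,0,-27,-15,0,1,0,0,0,-38,-21,0,1,0,0,0,-42,-24,0,1,0,0,0,-42,-24,0,1,0,0,0,-40,-23,0,1,0,0,0,-32,-18,0,1,0,0,0,-22,-11,0,1,0,0,0,-11.7,-6,0,1,0,0,0,0,0,0,1,0,0,0,0,0,0,1,0,0,0,0,0,0,1],
)

```text
clock: 29.52
position: [0.4495, 0.0053, 0.1115]
ee_rot: [0.0, 0.781, 0.625, 0.0]
contact_force: [0.1, 0.5, -0.4]
width: 0.0855
```

Run:
```python
from delta import *
st=get_state();W=cam("wrist",st)
im=get_image("wrist"); save("wrist21",im); sd=get_image("side"); save("side21",sd)
delta(448,4.5,0)
cv2.imwrite("pics/s21.png",np.hstack([cv2.resize(sd[170:270,190:290,::-1],(400,400),interpolation=cv2.INTER_CUBIC),cv2.resize(im[120:220,206:306,::-1],(400,400),interpolation=cv2.INTER_CUBIC)]))
```

```text
pos [449.3   5.2 111.4] yaw_y -12.65 tilt [ 1.e-04  1.e-04 -1.e+00] shift [ -1.   -1.1 111.4]  q [-0.14  0.17  1.91  0.    1.06  0.08] w 0.0856 F [ 0.4  0.3 -0.6] t 29.62
```

View pics/s21.png

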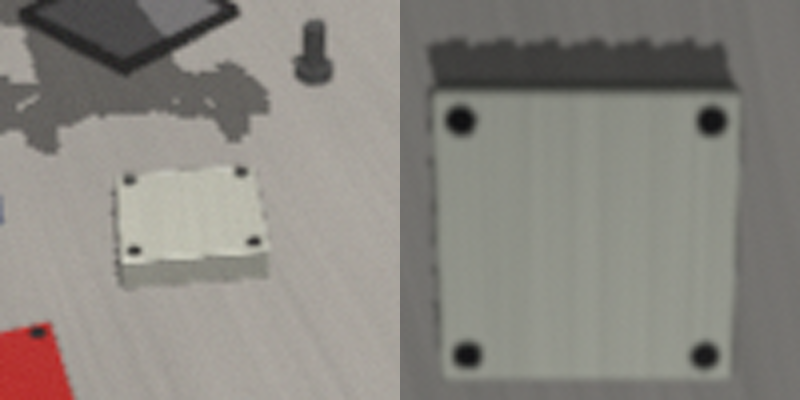

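Run:
```python
from delta import *
st=get_state();W=cam("wrist",st);D=cam("side")
w=[(61,121),(312,121),(305,355),(68,355)]; s=[(129,180),(241,172),(254,241),(134,250)]
P=np.array([tri((W,(206+a[0]/4-.4,120+a[1]/4-.4)),(D,(190+b[0]/4-.4,170+b[1]/4-.4)))[0]*1000 for a,b in zip(w,s)])
print(P.round(1),P.mean(0)); H=np.array([plane(W,(206+a[0]/4-.4,120+a[1]/4-.4),.016)*1000 for a in w]);print(H.mean(0))
for X in (P,H): print([np.degrees(np.arctan2(*(X[i]-X[i-1])[:2][::-1])).round(1) for i in range(4)])
M=q2R(st["ee_rot"]); c=(P.mean(0)+H.mean(0))/2; print(c, M.T@(c/1000-st["position"])*1000)
```

```text
[[427.   35.8  17.4]
 [478.4  24.2  17.3]
 [466.9 -27.2  17.3]
 [415.5 -15.6  17.5]] [446.96643872   4.31085416  17.37385012]
[446.95709114   3.89483905  16.        ]
[np.float64(77.3), np.float64(-12.7), np.float64(-102.6), np.float64(167.3)]
[np.float64(77.2), np.float64(-12.7), np.float64(-102.8), np.float64(167.3)]
[446.96176493   4.10284661  16.68692506] [-1.59888568 -2.07078004 94.7303381 ]
```

Request:
drive_tool(
  targets=[0,0,0,-1.6,-2.1,30,1,0,0,0,0,0,40,1,0,0,0,0,0,40,1,0,0,0,0,0,20,1,0,0,0,0,0,5,1,0,0,0,0,0,0,1,0,0,0,0,0,0,0.85,0,0,0,0,0,0,0,0,0,0,0,0,0,0,0,0,0,0,0,0,0,0,0,0,0,0,0,0],
  grip_force=70,
)

```text
clock: 31.0
position: [0.4475, 0.0036, -0.0219]
ee_rot: [0.001, 0.781, 0.625, 0.001]
contact_force: [-1.4, -0.3, 7.6]
width: 0.0636
```

Run:
```python
from delta import *
im=get_image("wrist"); save("wrist22",im); sd=get_image("side"); save("side22",sd)
delta(447,4.1,-24)
cv2.imwrite("pics/s22.png",np.hstack([cv2.resize(sd[160:260,190:290,::-1],(400,400),interpolation=cv2.INTER_CUBIC),cv2.resize(im[140:300,176:336,::-1],(400,400),interpolation=cv2.INTER_CUBIC)]))
```

```text
pos [447.5   3.6 -21.9] yaw_y -12.70 tilt [ 2.7e-03 -3.0e-04 -1.0e+00] shift [ 0.4 -0.6  2.1]  q [-0.15  0.35  2.09  0.    0.7   0.07] w 0.0640 F [-1.6  0.7  8.7] t 31.10
```

View pics/s22.png

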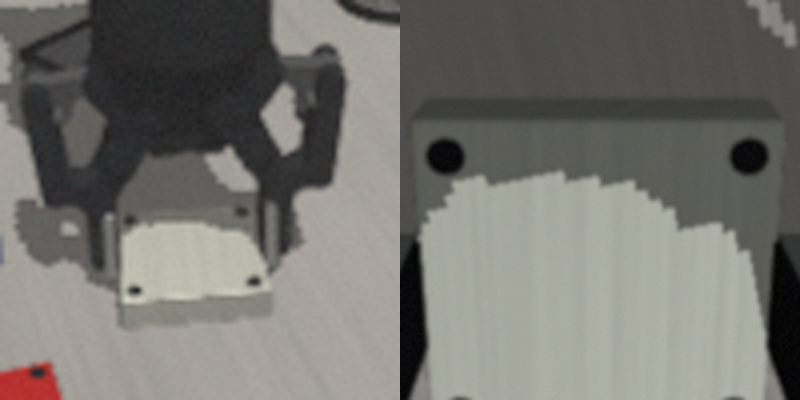

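Request:
drive_tool(
  targets=[0,0,0,0,0,-3,0,0,0,0,0,0,-10,0,0,0,0,0,0,-30,0,0,0,0,0,0,-45,0,0,0,0,0,0,-45,0,0,0,0,0,0,0,0,0,0,0,0,0,0,0],
)

```text
clock: 31.98
position: [0.4456, 0.0038, 0.1092]
ee_rot: [-0.0, 0.781, 0.625, -0.0]
contact_force: [-0.0, 0.1, -2.1]
width: 0.0638
```

Run:
```python
from delta import *
im=get_image("wrist"); save("wrist23",im); sd=get_image("side"); save("side23",sd)
delta(473.2,213.3,111,27.6)
print("bolt",plane(cam("scene"),(313,231),0)*1000)
cv2.imwrite("pics/s23.png",np.hstack([cv2.resize(sd[110:250,170:310,::-1],(400,400),interpolation=cv2.INTER_CUBIC),cv2.resize(im[140:300,176:336,::-1],(400,400),interpolation=cv2.INTER_CUBIC)]))
```

```text
pos [444.9   3.9 108.1] yaw_y -12.70 tilt [-3.5e-03  5.0e-04 -1.0e+00] shift [210.5 -18.5  -2.9] wz -40.30 q [-0.15  0.17  1.92 -0.    1.06  0.07] w 0.0638 F [ 0.1  0.2 -1.5] t 32.08
bolt [554.73632503 118.46372424   0.        ]
```

View pics/s23.png

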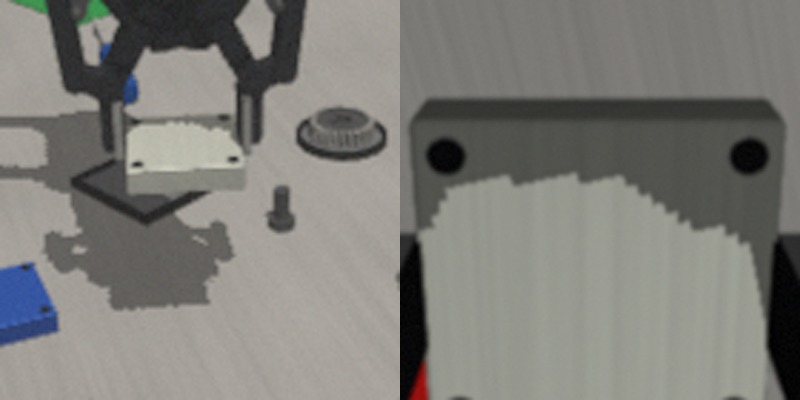

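Request:
drive_tool(
  targets=[0,0,0,15,-1,0,0,0,0,0,30,-3,0,0,0,0,0,40,-4,0,0,0,0,0,40,-4,0,0,0,0,0,40,-4,0,0,0,0,0,30,-2,0,0,0,0,0,15.5,-1.5,0,0,0,0,0,0,0,0,0],
)

```text
clock: 33.08
position: [0.4733, 0.214, 0.1088]
ee_rot: [-0.0, 0.78, 0.625, -0.001]
contact_force: [-0.4, 0.5, -2.8]
width: 0.0634
```

Request:
drive_tool(
  targets=[0,0,-6,0,0,0,0,0,0,-9,0,0,0,0,0,0,-9,0,0,0,0,0,0,-9,0,0,0,0,0,0,-5,0,0,0,0,0,0,-2.3,0,0,0,0,0,0,0,0,0,0,0,0,0,0,0,0,0,0,0],
)

```text
schema error: expected a multiple of 7 numbers
```

Run:
```python
from delta import *
st=get_state();W=cam("wrist",st)
im=get_image("wrist"); save("wrist24",im); 
delta(473.2,213.3,-17.9,27.6)
print(proj(W,(.4732,.2133,.006)))
```

```text
pos [473.1 213.1 108.9] yaw_y -12.64 tilt [-0.0015 -0.0012 -1.    ] shift [  0.4   0.2 126.8] wz -40.24 q [ 0.29  0.27  1.77 -0.    1.1   0.51] w 0.0636 F [-0.2  0.2 -2.2] t 33.12
[254.74462218 176.35613027]
```

View pics/wrist24.png

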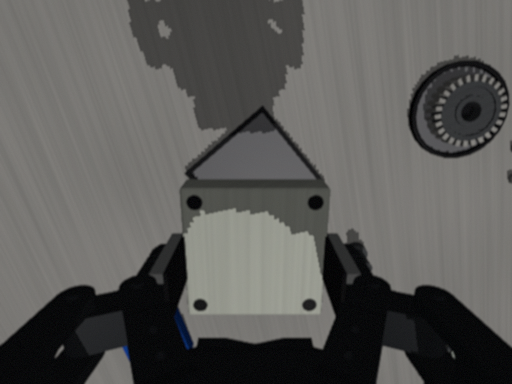

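The rotation call was refused by a miscount; resend it properly.

Request:
drive_tool(
  targets=[0,0,-6,0,0,0,0,0,0,-9,0,0,0,0,0,0,-9,0,0,0,0,0,0,-9,0,0,0,0,0,0,-5,0,0,0,0,0,0,-2.3,0,0,0,0,0,0,0,0,0,0,0,0,0,0,0,0,0,0],
)

```text
clock: 34.12
position: [0.4736, 0.2125, 0.1095]
ee_rot: [-0.0, 0.519, 0.855, -0.0]
contact_force: [-0.3, 0.0, -1.7]
width: 0.0636
```

Run:
```python
from delta import *
st=get_state();W=cam("wrist",st)
im=get_image("wrist"); save("wrist25",im); 
delta(473.2,213.3,-17.9,27.6)
print(proj(W,(.4732,.2133,.006)))
```

```text
pos [473.6 212.7 109.5] yaw_y 27.53 tilt [-1.e-04 -2.e-04 -1.e+00] shift [ 8.000e-01 -1.000e-01  1.274e+02] wz -0.07 q [ 0.29  0.27  1.77 -0.    1.1  -0.19] w 0.0642 F [-0.1  0.1 -2.7] t 34.17
[255.0185154  174.67955607]
```

View pics/wrist25.png

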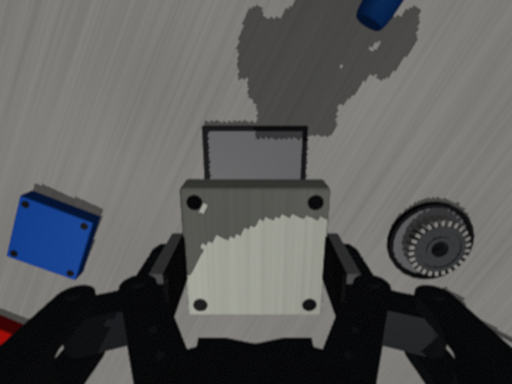

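Request:
drive_tool(
  targets=[0,0,0,0.4,0,30,0,0,0,0,0,0,40,0,0,0,0,0,0,30,0,0,0,0,0,0,16,0,0,0,0,0,0,4,0,0,0,0,0,0,0,0,0,0,0,0,0,0,0,0,0,0,0,0,0,0],
)

```text
clock: 35.17
position: [0.4742, 0.2139, -0.0097]
ee_rot: [0.001, 0.518, 0.855, 0.001]
contact_force: [-0.4, -0.5, -1.6]
width: 0.0637
```

Run:
```python
from delta import *
sd=get_image("side"); save("side26",sd);sc=get_image("scene"); save("scene26",sc)
delta(473.2,213.3,-17.9,27.6)
cv2.imwrite("pics/s26.png",np.hstack([cv2.resize(sd[110:210,170:270,::-1],(400,400),interpolation=cv2.INTER_CUBIC),cv2.resize(sc[150:250,300:400,::-1],(400,400),interpolation=cv2.INTER_CUBIC)]))
```

```text
pos [473.9 213.7  -9.9] yaw_y 27.60 tilt [ 1.2e-03  3.0e-04 -1.0e+00] shift [-0.1 -0.9  8. ] wz 0.00 q [ 0.29  0.41  1.92 -0.    0.81 -0.19] w 0.0635 F [ 0.1  0.  -2.1] t 35.27
```

View pics/s26.png

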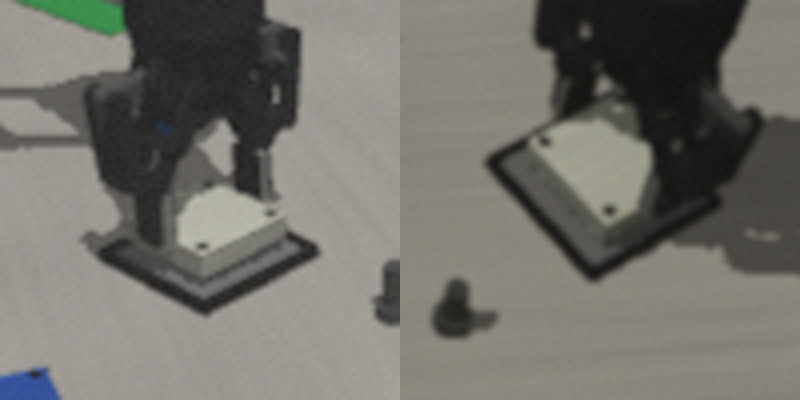

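Plate hangs square over the recess in both views. Lower the rest.

Request:
drive_tool(
  targets=[0,0,0,0,-0.5,4,0,0,0,0,0,0,2,0,0,0,0,0,0,1,0,0,0,0,0,0,0,0,0,0,0,0,0,0,0],
)

```text
clock: 35.9
position: [0.4732, 0.2134, -0.0175]
ee_rot: [0.0, 0.518, 0.855, 0.0]
contact_force: [-0.2, 0.7, -1.7]
width: 0.0635
```

Request:
drive_tool(
  targets=[0,0,0,0,0,0.7,0,0,0,0,0,0,0,0],
)

```text
clock: 36.15
position: [0.4733, 0.2135, -0.0178]
ee_rot: [0.0, 0.518, 0.855, 0.0]
contact_force: [-1.0, -1.2, 3.7]
width: 0.0636
```

Seated contact. Release and retreat.

Request:
drive_tool(
  targets=[0,0,0,0,0,0,0.77,0,0,0,0,0,0,0.85,0,0,0,0,0,0,0.95,0,0,0,0,0,-10,1,0,0,0,0,0,-30,1,0,0,0,0,0,-45,1,0,0,0,0,0,-50,1,0,0,0,0,0,-30,1,0,0,0,0,0,0,1,0,0,0,0,0,0,1],
)

```text
clock: 37.4
position: [0.4724, 0.2132, 0.1465]
ee_rot: [-0.0, 0.518, 0.855, -0.0]
contact_force: [-0.6, -0.4, 0.1]
width: 0.0856
```

Run:
```python
from delta import *
im=get_image("wrist"); save("wrist27",im); sd=get_image("side"); save("side27",sd)
delta(448,4.5,0)
cv2.imwrite("pics/s27.png",np.hstack([cv2.resize(sd[120:220,170:270,::-1],(400,400),interpolation=cv2.INTER_CUBIC),cv2.resize(im[110:230,196:316,::-1],(400,400),interpolation=cv2.INTER_CUBIC)]))
```

```text
pos [472.  213.1 145.6] yaw_y 27.60 tilt [-2.6e-03 -8.0e-04 -1.0e+00] shift [-173.8 -117.6  145.8]  q [ 0.29  0.24  1.72 -0.    1.19 -0.19] w 0.0856 F [-0.9 -0.8  0.1] t 37.50
```

View pics/s27.png

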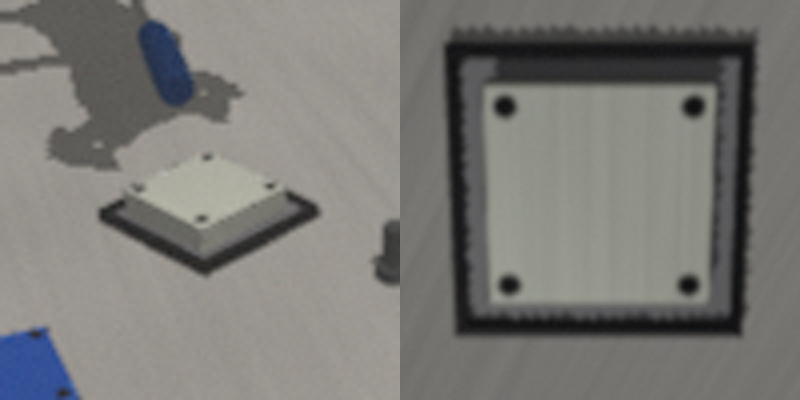

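View pics/side27.png

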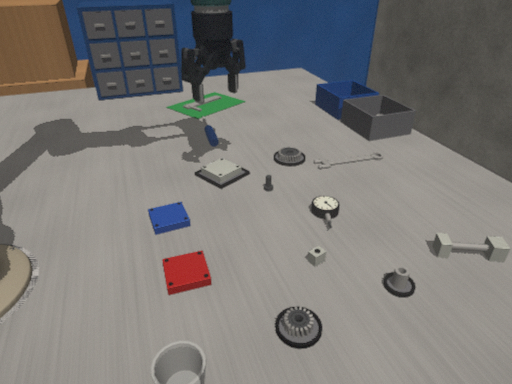

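Run:
```python
from delta import *
a=cv2.imread("pics/side0.png").astype(int);b=cv2.imread("pics/side27.png").astype(int)
for n,(x0,x1,y0,y1) in dict(gauge=(305,345,193,230),red=(160,215,248,295),blue=(145,192,200,235),cube=(305,330,243,268),bolt=(260,278,172,194)).items():
    print(n,abs(a-b)[y0:y1,x0:x1].mean().round(1))
print(get_state()["contact_force"]); sign_off()
```

```text
gauge 2.5
red 2.6
blue 2.3
cube 2.4
bolt 13.7
[-0.86450912 -0.83716311  0.06051631]
the job is handed in; nothing more can be done
```

The stack is apart, top down: the sleeve, small gear, large gear and square plate are each in their own nest, and the job is handed in at about 37.5 s.

**Final checks**
- **Placement:** Wrist and side views after each release show each part inside its recess. The sleeve stands upright, the two gears lie flat, and the plate lies flat and square to its recess. Wrist force read about 1 N or less on each axis at the end.
- **Gentle set-down:** The parts touched down at wrist readings of at most about 5 N. The highest reading I saw at any point was about 9 N, while gripping the plate.
- **Other objects:** The side views before and after show the dial gauge, red and blue plates and cube unchanged, with differences at noise level.

**What disagreed or failed**
- **Finger length:** The fingers end about 24 mm short of the stated tool point when shut. My first try at the sleeve therefore closed on air above it without touching it. A light touch on the bare table (about 5 N) gave the true length, and I used that from then on.
- **Grip width:** The gripper read 2–3 mm under each part's true size. The grips held.
- **Plate height:** Two views put the plate top at 17.4 mm against the stated 16 mm, within the calibration error.
- **Bolt:** The bolt near the plate nest gave a larger picture difference. I put that down to the arm's shadow having moved; it sits at the same pixel in both views, but I did not check further.
- **Refused call:** One rotation call was refused because I miscounted its numbers, so nothing moved and I resent it.

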